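Fetch the star rollover from behind the tall parts

ROBOT

A 7-joint arm with a two-finger parallel gripper is mounted at the origin on the work surface. World frame = base frame: x ahead of the robot, y to its left, z up, the work surface at z = 0. Lengths are in m, angles in rad, forces in N, time in s.
With the tool pointing down it reaches from about 0.425 to 1.025 m from the base axis. Payload 3.6 kg.
Tool frame: the origin (TCP) lies midway between the tips of the shut fingers; the grasp point (between the pads) lies 19 mm behind it; x points along the fingers, y is the direction in which the jaws open and shut, and the axes are right-handed (so a half turn about x gives the same grasp; the last joint's range is limited). The gripper opens to 85 mm and grips with 20 to 120 N. Pads are 22 mm wide; open, the fingers measure 114 mm over their backs; the gripper's body (76 mm by 85 mm) begins 54 mm behind the grasp point. The pads swing forward as they close: fully open they stand 13 mm farther back than shut.
Start: joints at [-1.308, 0.591, 0.048, 1.609, -0.033, 0.943, -0.034], TCP at [0.253, 0.679, 0.231] pointing down, gripper open.
Joint ranges: [-2.69, 2.69], [-0.47, 2.24], [-1.27, 1.36], [0.19, 2.51], [-1.53, 4.68], [0.08, 2.07], [-3.09, 3.09]. Speed limits (rad/s): [2.57, 2.57, 3.14, 3.14, 3.14, 3.14, 3.14].

INTERFACE

Orientations are given as a unit quaternion [x, y, z, w].
In Python, from rig import manip gives the robot as it stands. The module is installed in compiled form; this text tells all that it offers.
- The arm moves only by the tool step_arm, never from a script. Its argument "series" is a list of rows, each a list of 7 numbers: the shift along the tool's x, y, z in m, then the turn, a rotation vector about the tool's x, y, z in rad, then the closure, from 0 (fully open) to 1 (shut). In form: [[x, y, z, rx, ry, rz, fingers], ...]. A call has 1 to 10 rows; each row shifts and turns the pose as measured when the row begins, along the tool's axes as they then stand; what a row does not reach is not made up. A row lasts 1/8 s, in which the tool goes at most 62.5 mm and 10.7 degrees, less where a joint would pass 70% of its speed; a pose out of reach is approached as far as the arm can. A call is refused whole if a number of a shift passes 0.0625 or a number of a turn 0.188, either way. A call with a gripper value outside its range is refused whole. The fingers move at their own pace and stop on an object; "squeeze" is the grip in N (left out, the last holds). Time passes only in rows, so rows that do not move let the fingers close. It gives the time, the measured TCP pose, the force and the opening at its end, in the units of the state.
- manip.observe(): the state, without advancing time (a new reading comes with each control period).
- manip.snapshot(name): name is "scene" or "side" or "wrist"; returns a dict with "frame" (480x640x3 uint8, blue, green, red), "range_z" (480x640 float32, m along the optical axis (not along the pixel's ray), 0 where there is no reading), "fx", "fy", "cx", "cy" (pixels), "k1" (the pictures are not rectified: a ray, as slopes to the right and down, at radius r is drawn at 1 + k1 r^2 times it, then the intrinsics apply), "R" (3x3) and "t" (3): a world point X has camera coordinates R X + t. Camera axes: x right, y down, z forward; pixel columns grow to the right and rows downward; lengths in m; the calibration is good to about 2 mm. A picture is of the moment at which its call begins.
- manip.finish_job(): hands the job in, once; it reports no verdict.
The state is a dict: "clock": time; "joint_positions": joint angles; "joint_vel": joint speeds; "effort": joint torques, N m; "tool_pos": TCP position; "tool_rot": TCP orientation; "force": force on the tool from outside, world axes, zero at the start; "wrist_torque": the same for the moment, N m; "gripper_width": finger opening in m.
Only numpy, scipy, OpenCV 4.12 (cv2) and the standard library are available. Lean on these libraries where they do the work, as an engineer would, in place of code of your own. Each camera call takes 0.05 s, during which the arm holds its last target.

TASK

The blue star rollover is hemmed in by three tall parts on the plywood board. First clear the plunger housing, the coil and the leg leveller off into the steel tray, standing up, and only then fetch the star rollover and stand it, star side down, in the middle of the round cork pad. After that put each of the three tall parts back upright on the board exactly where it stood before; do not tip any of these four over, and leave the nylon bushing and the flipper crank where they are.

Things in the scene. Friction and masses are not known exactly. Their poses are not given: they have to be found in the camera images.
- star: Blue plastic star rollover standing upside down on the board: a five-pointed star 40 mm across and 12 mm thick lies flat, with a plain round stem 14 mm thick rising from its centre to 44 mm. It is to be gripped by the stem. 30 g. Origin: centre of the underside; z along the stem, up.
- housing: Rusty iron plunger housing standing on its 40 x 40 mm square flange (8 mm thick); above it a collar 34 mm across up to 24 mm and a plain round barrel 26 mm across up to its top at 110 mm. About 0.28 kg. Origin: centre of the underside; z along the barrel, up.
- coil: Flipper coil standing on end: copper winding 35 mm across between two white round flanges 40 mm across, 57 mm tall in all, with a steel plunger rod 14 mm thick rising from its centre to 110 mm. Winding, flanges and rod are fixed together, so it can be lifted by the rod. About 0.25 kg. Origin: centre of the underside; z along the rod, up.
- leveller: Steel leg leveller standing on its round foot, 38 mm across; a nut 22 mm across sits between 24 and 32 mm up; the threaded rod, 13 mm thick, rises to 110 mm. About 0.16 kg. Origin: centre of the underside; z along the rod, up.
- board: Fixed plywood board, 170 mm (its x) x 210 mm (its y), 12 mm thick, on which star, housing, coil, leveller and bushing stand at the start; the three tall parts stand around the star, about 55 mm from it and 93 to 100 mm from each other, and which stands where varies. Origin: centre of the underside.
- tray: Fixed shallow steel tray, the side area for the cleared parts: 300 mm (its x) x 130 mm (its y) outside, floor 6 mm above the underside, rim 4 mm thick and 16 mm high. Empty at the start, to the left or right of the board. Origin: centre of the underside.
- pad: Fixed round cork pad, 90 mm across, 8 mm thick, on the other side of the board from the tray; the star rollover goes in its middle. Origin: centre of the underside.
- bushing: Bystander: cream nylon bushing, a ring 24 mm across and 22 mm high, loose near a front corner of the board. To be left alone. Origin: centre of the underside.
- crank: Bystander: aluminium flipper crank lying loose on the ledge in front of the board, 79 mm long (its y), 22 mm wide, up to 20 mm high. To be left alone. Origin: centre of its arm's underside.

How it is judged:
On the way, in this order (a step that is already met when the one before it is completed fails the run):
1. housing, coil and leveller all stand upright and released in the steel tray while the star rollover has not been moved (15 mm) (x of housing in the frame of tray between -0.142 and 0.142 m and y of housing in the frame of tray between -0.057 and 0.057 m and z of housing in the frame of tray between 0 and 0.01 m and angle between each of housing, coil, leveller's own z axis and vertical below 0.15 rad and x of coil in the frame of tray between -0.142 and 0.142 m and y of coil in the frame of tray between -0.057 and 0.057 m and z of coil in the frame of tray between 0 and 0.01 m and x of leveller in the frame of tray between -0.142 and 0.142 m and y of leveller in the frame of tray between -0.057 and 0.057 m and z of leveller in the frame of tray between 0 and 0.01 m and contact force between each of housing, coil, leveller and the fingers below 0.3 N and linear speed of each of housing, coil, leveller below 0.03 m/s and distance of star from where it was at the start of the episode below 0.015 m), for 0.2 s.
2. the star rollover stands released in the middle of the cork pad while the three tall parts still stand in the tray (x of housing in the frame of tray between -0.142 and 0.142 m and y of housing in the frame of tray between -0.057 and 0.057 m and z of housing in the frame of tray between 0 and 0.01 m and angle between each of housing, coil, leveller, star's own z axis and vertical below 0.15 rad and x of coil in the frame of tray between -0.142 and 0.142 m and y of coil in the frame of tray between -0.057 and 0.057 m and z of coil in the frame of tray between 0 and 0.01 m and x of leveller in the frame of tray between -0.142 and 0.142 m and y of leveller in the frame of tray between -0.057 and 0.057 m and z of leveller in the frame of tray between 0 and 0.01 m and horizontal distance between star and pad below 0.015 m and z of star in the frame of pad between 0.004 and 0.013 m and contact force between star and the fingers below 0.3 N and linear speed of star below 0.03 m/s), for 0.2 s.
At the end, for the whole second after the job is handed in: The star rollover stands upright on the cork pad, its centre within 15 mm of the pad's; housing, coil and leveller each stand upright within 15 mm of where they stood at the start (any way round); bushing and crank are within 15 mm of their starts; all released and at rest (horizontal distance between star and pad below 0.015 m and z of star in the frame of pad between 0.004 and 0.013 m and angle between each of star, housing, coil, leveller's own z axis and vertical below 0.15 rad and contact force between each of star, housing, coil, leveller and the fingers below 0.3 N and linear speed of each of star, housing, coil, leveller below 0.03 m/s and distance of each of housing, coil, leveller, bushing, crank from where it was at the start of the episode below 0.015 m); the robot touches nothing.
It fails at once if one of the four parts is tipped over (more than about 57 degrees) (angle between any of housing, coil, leveller, star's own z axis and vertical above 1 rad).
It fails at once if bushing or crank is pushed more than 25 mm from its place (distance of any of bushing, crank from where it was at the start of the episode above 0.025 m).
It also fails if it takes over 118 s, if anything falls off the work surface, if the arm or the gripper's body presses on something with over 40 N, if the wrist force passes 120 N, or if a joint passes its speed limit or range.

## Working session

There is one attempt and no reset: what is moved stays moved. The work goes in short steps, Python scripts to look and compute and a tool call to move; the robot and the scene stay as the last step left them, time stands still between calls to the robot, and variables do not carry over. Pictures are saved under pics/ and viewed, and the job is handed in when it is done.

Besides the shell and the picture viewer there is one more tool, called as a command line: name --pt "numbers of a row" for each row, then --argument value for the rest. step_arm: Moves the arm, as the interface text tells. Its arguments: {"type":"object","properties":{"series":{"type":"array","items":{"type":"array","items":{"type":"number"}}},"squeeze":{"type":"number"}},"required":["series"]}

```bash
ls; mkdir -p pics; cat > h.py <<'E'
import numpy as np, cv2
from rig import manip
def snap(n,f):
    s=manip.snapshot(n); cv2.imwrite('pics/'+f+'.png',s['frame']); np.savez('pics/'+f+'.npz',**s); return s
def cloud(s):
    v,u=np.mgrid[0:480,0:640]
    K=np.array([[s['fx'],0,s['cx']],[0,s['fy'],s['cy']],[0,0,1.]])
    p=np.stack([u,v],-1).reshape(-1,1,2).astype(np.float64)
    d=np.array([s['k1'],0,0,0,0.])
    q=cv2.undistortPoints(p,K,d).reshape(480,640,2)
    z=s['range_z']; C=np.dstack([q*z[...,None],z])
    W=(C-np.array(s['t']).reshape(3))@np.array(s['R'])
    W[z==0]=np.nan
    return W
E
python3 - <<'E'
from h import *
print(manip.observe())
for n in ['scene','side','wrist']:
    s=snap(n,n+'0'); print(n,s['fx'],s['k1'],-np.array(s['R']).T@np.array(s['t']).reshape(3))
E
```

```text
pics
{'clock': 0.0, 'joint_positions': array([-1.30751173,  0.59210831,  0.04827888,  1.60985339, -0.03330382,
        0.94269863, -0.03372028]), 'joint_vel': array([-0.00065429, -0.00040449, -0.00018589, -0.00035252,  0.00077834,
       -0.00013213, -0.00083576]), 'effort': array([-4.54947685e-04, -5.48687840e+01,  1.54582903e+00, -1.98122066e+01,
        9.31239309e-03,  8.61527806e-03,  1.62646558e-05]), 'tool_pos': array([0.25290264, 0.67856012, 0.23013657]), 'tool_rot': array([ 0.12465479,  0.69599205, -0.12624197,  0.69578676]), 'force': array([ 1.3562051 , -0.16865725,  0.42362747]), 'wrist_torque': array([ 0.00682304, -0.07502352,  0.06485829]), 'gripper_width': 0.08522033765673102}
scene 516.3723125685193 -0.07117857720962888 [ 1.23206606 -0.14839373  0.63460214]
side 478.531253179895 -0.038355450363273494 [0.34686544 0.41777133 0.59488399]
wrist 402.8746317428818 -0.05783973577598206 [0.17901844 0.70641336 0.37294898]
```

View pics/scene0.png

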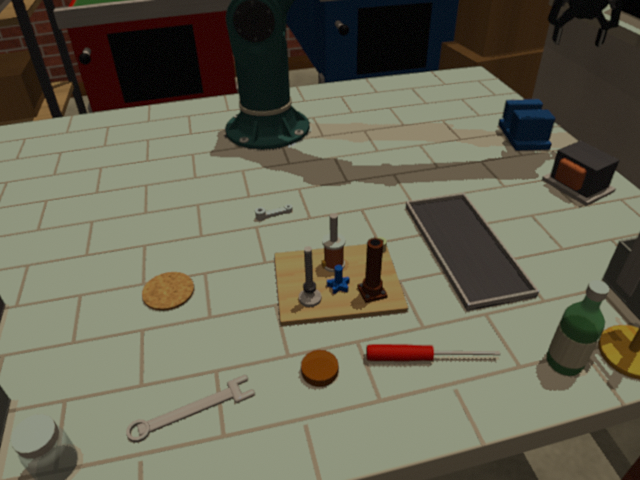

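View pics/side0.png

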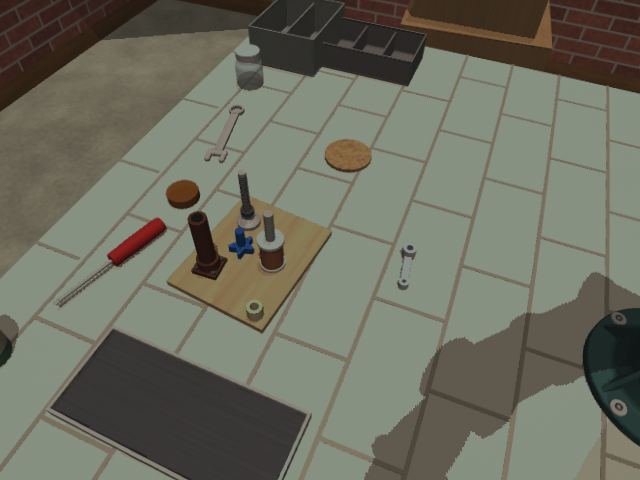

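View pics/wrist0.png

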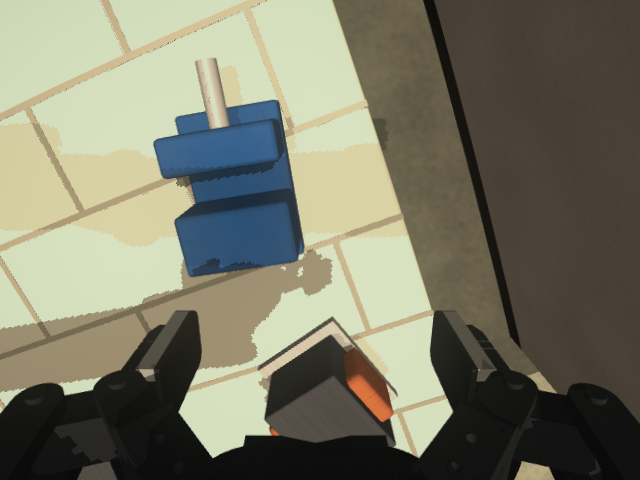

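```bash
python3 - <<'E'
from h import *
for n in ['scene','side']:
    s=dict(np.load(f'pics/{n}0.npz')); W=cloud(s)
    P=W.reshape(-1,3); m=(P[:,0]>.5)&(P[:,0]<.85)&(P[:,1]>-.4)&(P[:,1]<.5)&(P[:,2]<.3); P=P[m]
    # topdown height map 1.5mm px
    r=.001; 
    H=np.zeros((350,900),np.float32)
    ix=((P[:,0]-.5)/r).astype(int); iy=((P[:,1]+.4)/r).astype(int)
    np.maximum.at(H,(ix,iy),P[:,2])
    im=cv2.applyColorMap(np.uint8(np.clip(H/.13*255,0,255)),cv2.COLORMAP_JET)
    cv2.imwrite(f'pics/top_{n}.png',im[:, 100:900])
    uv=lambda u,v:W[v,u]
    pts={'scene':[(334,216),(308,250),(375,242),(338,267),(168,290),(410,200),(462,198),(530,294),(470,302),(275,253),(281,322),(405,312)],
         'side':[(269,214),(243,175),(199,215),(240,230),(348,155),(115,335),(310,415),(253,198),(330,235),(262,328),(171,282),(255,305)]}[n]
    for p in pts: print(n,p,np.round(uv(*p),4))
E
```

```text
scene (334, 216) [0.5744 0.0271 0.1217]
scene (308, 250) [ 0.6478 -0.0336  0.1224]
scene (375, 242) [0.6577 0.0701 0.1236]
scene (338, 267) [0.6262 0.0198 0.0553]
scene (168, 290) [ 0.5552 -0.2658  0.006 ]
scene (410, 200) [0.4259 0.2295 0.0149]
scene (462, 198) [0.4386 0.3421 0.0079]
scene (530, 294) [0.7295 0.3263 0.0114]
scene (470, 302) [0.7142 0.2239 0.0052]
scene (275, 253) [ 0.5143 -0.0694  0.0121]
scene (281, 322) [nan nan nan]
scene (405, 312) [7.030e-01 1.132e-01 6.000e-04]
side (269, 214) [0.5678 0.0282 0.1212]
side (243, 175) [ 0.638  -0.0294  0.119 ]
side (199, 215) [0.6546 0.0657 0.1203]
side (240, 230) [0.6232 0.0218 0.0574]
side (348, 155) [ 0.5504 -0.2625  0.0064]
side (115, 335) [0.7183 0.2212 0.0056]
side (310, 415) [0.4263 0.2231 0.0139]
side (253, 198) [ 0.6605 -0.0851  0.0119]
side (330, 235) [ 0.5099 -0.0624  0.0065]
side (262, 328) [0.5347 0.1353 0.0103]
side (171, 282) [0.6931 0.1181 0.011 ]
side (255, 305) [0.5544 0.1145 0.0269]
```

```bash
python3 - <<'E'
import cv2
a=cv2.imread('pics/scene0.png')[200:330,265:415];cv2.imwrite('pics/cs.png',cv2.resize(a,None,fx=4.5,fy=4.5,interpolation=2))
a=cv2.imread('pics/side0.png')[165:335,160:340];cv2.imwrite('pics/cd.png',cv2.resize(a,None,fx=3.5,fy=3.5,interpolation=2))
E
```

```text
(no output)
```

View pics/cs.png

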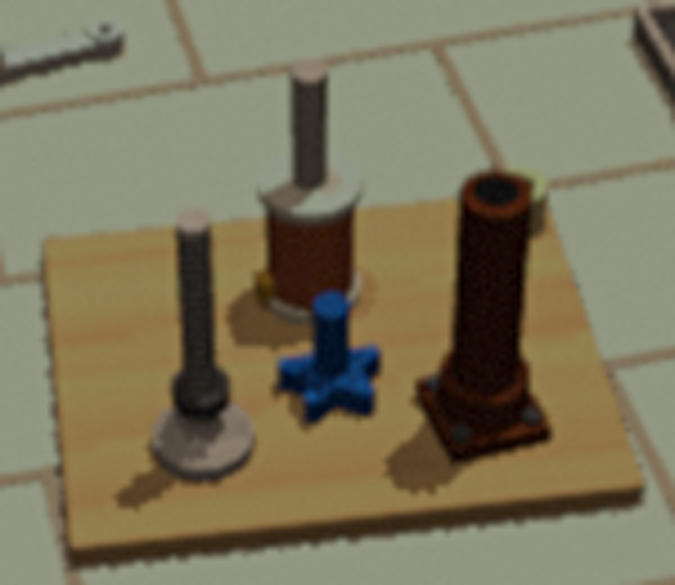

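View pics/cd.png

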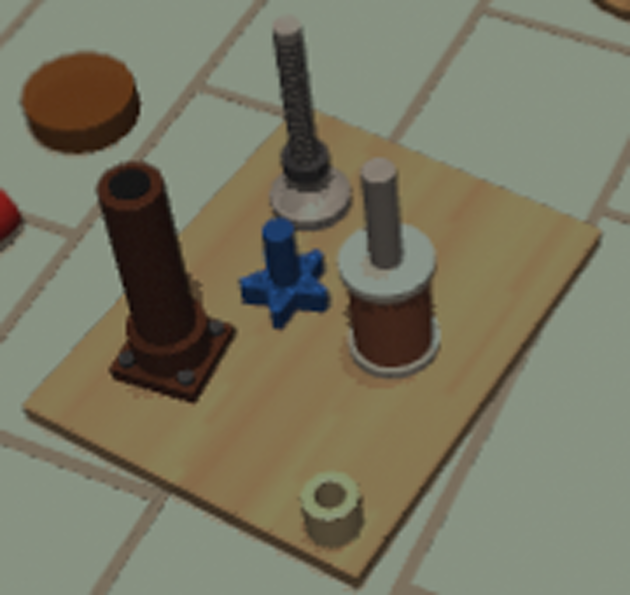

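View pics/top_side.png

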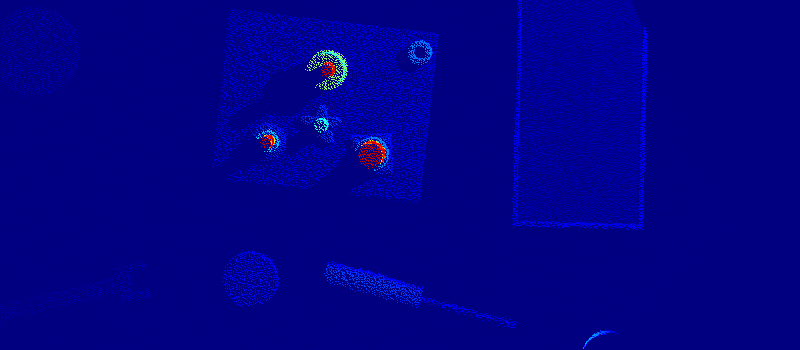

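```bash
cat > fit.py <<'E'
from h import *
from scipy.optimize import least_squares
def fitc(P,c0,r,z0,z1,rr=None,out=0.004):
    # fixed radius circle fit on vertical cylinder side points
    m=(np.hypot(P[:,0]-c0[0],P[:,1]-c0[1])<r+.012)&(P[:,2]>z0)&(P[:,2]<z1); Q=P[m,:2]
    if len(Q)<15: return None,len(Q)
    f=lambda c:np.hypot(Q[:,0]-c[0],Q[:,1]-c[1])-r
    s=least_squares(f,c0,loss='soft_l1',f_scale=.0015)
    return s.x,len(Q)
E
python3 - <<'E'
from fit import *
C={n:cloud(dict(np.load(f'pics/{n}0.npz'))).reshape(-1,3) for n in['scene','side']}
C={n:P[np.isfinite(P[:,0])] for n,P in C.items()}
T=[('coilrod',(.57,.028),.007,.075,.117),('coilflange',(.57,.028),.02,.06,.068),('lev',(.641,-.032),.0065,.05,.117),('levfoot',(.641,-.032),.019,.014,.019),('hous',(.653,.071),.013,.042,.117),('star',(.625,.021),.007,.028,.053),('bush',(.552,.12),.012,.016,.03)]
for n,c,r,a,b in T:
    print(n,[(k,)+tuple([np.round(q,4) if q is not None else None for q in fitc(P,c,r,a,b)]) for k,P in C.items()])
    for k,P in C.items():
        m=(np.hypot(P[:,0]-c[0],P[:,1]-c[1])<r+.004)&(P[:,2]>b+.001); 
        if m.sum()>5: print('   top',k,np.round(np.median(P[m],0),4),m.sum())
for k,P in C.items():
    # pad
    m=(np.hypot(P[:,0]+-.553,P[:,1]+.265)<.06)&(P[:,2]>.0035)&(P[:,2]<.013);Q=P[m];print(k,'pad mid',(Q.min(0)+Q.max(0))/2,np.ptp(Q,0)[:2],Q.mean(0), np.median(Q[:,2]))
    print('floor z',np.median(P[(abs(P[:,0]-.6)<.05)&(abs(P[:,1]+.16)<.03)][:,2]),'board',np.median(P[(abs(P[:,0]-.53)<.01)&(abs(P[:,1]-.02)<.03)][:,2]),'tray',np.median(P[(abs(P[:,0]-.58)<.08)&(abs(P[:,1]-.28)<.03)][:,2]))
    # tray rim
    m=(P[:,2]>.012)&(P[:,2]<.02)&(P[:,1]>.19)&(P[:,1]<.37)&(P[:,0]<.76)&(P[:,0]>.4);Q=P[m][:,:2].astype(np.float32);print('tray rect',cv2.minAreaRect(Q),len(Q))
    # crank
    m=(P[:,2]>.004)&(abs(P[:,0]-.45)<.06)&(abs(P[:,1]+.05)<.1);Q=P[m];print('crank',len(Q),Q.min(0),Q.max(0)) if len(Q) else 0
E
```

```text
coilrod [('scene', array([0.5707, 0.0265]), np.int64(155)), ('side', array([0.5702, 0.0269]), np.int64(200))]
   top scene [0.5723 0.0263 0.1211] 46
   top side [0.5697 0.0285 0.121 ] 76
coilflange [('scene', array([0.5698, 0.027 ]), np.int64(96)), ('side', array([0.5712, 0.0256]), np.int64(185))]
   top scene [0.5762 0.0249 0.0882] 316
   top side [0.5675 0.032  0.0943] 381
lev [('scene', array([ 0.6426, -0.0333]), np.int64(252)), ('side', array([ 0.6422, -0.0333]), np.int64(268))]
   top scene [ 0.6445 -0.0336  0.1216] 48
   top side [ 0.6409 -0.0318  0.1212] 49
levfoot [('scene', array([ 0.6422, -0.0335]), np.int64(72)), ('side', array([ 0.6421, -0.0338]), np.int64(67))]
   top scene [ 0.648  -0.035   0.0498] 608
   top side [ 0.6383 -0.0281  0.0518] 638
hous [('scene', array([0.6552, 0.0708]), np.int64(559)), ('side', array([0.655 , 0.0709]), np.int64(664))]
   top scene [0.6581 0.0696 0.1216] 165
   top side [0.6537 0.0729 0.1214] 237
star [('scene', array([0.6264, 0.0202]), np.int64(94)), ('side', array([0.6258, 0.0204]), np.int64(100))]
   top scene [0.6276 0.0196 0.0555] 37
 
[... 366 characters left out ...]
0004022695973071264 board 0.01179457016447479 tray 0.005721543946572431
tray rect ((0.5787234306335449, 0.28009095788002014), (0.13399702310562134, 0.3050936758518219), 88.66065216064453) 1081
crank 57 [ 0.39016793 -0.08683074  0.00405443] [ 0.39773626 -0.06946631  0.0215688 ]
side pad mid [ 0.55155791 -0.26562443  0.00721385] [0.08923619 0.09104471] [ 0.55092386 -0.26324644  0.00746557] 0.007546722744611915
floor z -0.0005522648468596293 board 0.01094801097838213 tray 0.005066411827941287
tray rect ((0.5782179236412048, 0.28058043122291565), (0.13172723352909088, 0.3024660348892212), 88.69291687011719) 2134
crank 20 [ 0.39003574 -0.08208297  0.00434581] [ 0.5099478  -0.06243963  0.02064374]
```

```bash
cat > go.py <<'E'
import sys
from h import *
from scipy.spatial.transform import Rotation as R
def info(target=None,sy=1):
    o=manip.observe(); r=R.from_quat(o['tool_rot']); M=r.as_matrix()
    D=np.array([[0,0,sy],[0,sy,0],[-1,0,0]],float)
    rv=R.from_matrix(M.T@D).as_rotvec()
    print('t',round(o['clock'],2),'pos',np.round(o['tool_pos'],4),'w',round(o['gripper_width'],4),'rot_to_go',np.round(rv,3),'F',np.round(o['force'],1),'j7',round(o['joint_positions'][6],2))
    if target is not None:
        d=np.array(target)-o['tool_pos']; print('world d',np.round(d,4),'tool d',np.round(M.T@d,4),'in desired frame',np.round(D.T@d,4))
if __name__=='__main__':
    a=[float(x) for x in sys.argv[1:]]
    info(a[:3] if len(a)>=3 else None, int(a[3]) if len(a)>3 else 1)
E
python3 go.py .655 .071 .25 1; python3 go.py .655 .071 .25 -1
python3 -c "
from h import *
from scipy.spatial.transform import Rotation as R
print(R.from_quat(manip.observe()['tool_rot']).as_matrix().round(2))"
```

```text
t 0.15 pos [0.253  0.6788 0.2304] w 0.0854 rot_to_go [-0.357 -0.     0.002] F [-0.7 -0.9  0.7] j7 -0.03
world d [ 0.402  -0.6078  0.0196] tool d [-0.0188 -0.4292  0.5889] in desired frame [-0.0196 -0.6078  0.402 ]
t 0.15 pos [0.253  0.6788 0.2304] w 0.0854 rot_to_go [2.785e+00 2.000e-03 0.000e+00] F [-0.7 -0.9  0.7] j7 -0.03
world d [ 0.402  -0.6078  0.0196] tool d [-0.0188 -0.4292  0.5889] in desired frame [-0.0196  0.6078 -0.402 ]
[[-0.    0.35  0.94]
 [-0.    0.94 -0.35]
 [-1.   -0.    0.  ]]
```

step_arm --pt "-0.005 0 0 -0.178 0 0 0" --pt "-0.005 0 0 -0.178 0 0 0" --pt "-0.005 -0.045 0.03 0 0 0 0" --pt "0 -0.045 0.03 0 0 0 0" --pt "0 -0.045 0.03 0 0 0 0" --pt "0 -0.045 0.03 0 0 0 0" --pt "0 -0.045 0.03 0 0 0 0" --pt "0 -0.045 0.03 0 0 0 0" --pt "0 -0.045 0.03 0 0 0 0" --pt "0 -0.045 0.03 0 0 0 0"

```text
clock: 1.4
tool_pos: [0.4999, 0.316, 0.2422]
tool_rot: [-0.009, 0.709, 0.007, 0.705]
force: [1.1, 0.1, 0.3]
gripper_width: 0.0858
```

```bash
python3 go.py .655 .071 .25
```

```text
t 1.4 pos [0.4999 0.316  0.2422] w 0.0858 rot_to_go [ 0.023 -0.004  0.003] F [1.1 0.1 0.3] j7 0.95
world d [ 0.1551 -0.245   0.0078] tool d [-0.0078 -0.2486  0.1493] in desired frame [-0.0078 -0.245   0.1551]
```

step_arm --pt "0 -0.05 0.031 0.02 0 0 0.35" --pt "0 -0.05 0.031 0 0 0 0.35" --pt "0 -0.05 0.031 0 0 0 0.35" --pt "0 -0.05 0.031 0 0 0 0.35" --pt "0 -0.03 0.018 0 0 0 0.35" --pt "0 0 0 0 0 0 0.35" --pt "0 0 0 0 0 0 0.35"

```text
clock: 2.28
tool_pos: [0.6485, 0.0729, 0.2406]
tool_rot: [0.0, 0.709, -0.004, 0.705]
force: [0.4, 0.4, -1.2]
gripper_width: 0.0558
```

```bash
python3 go.py .6551 .0709 .25; python3 -c "
from h import *
snap('wrist','w1')"
```

```text
t 2.27 pos [0.6485 0.0729 0.2406] w 0.0558 rot_to_go [-0.006 -0.005  0.005] F [ 0.4  0.4 -1.2] j7 1.4
world d [ 0.0066 -0.002   0.0094] tool d [-0.0094 -0.002   0.0065] in desired frame [-0.0094 -0.002   0.0066]
```

View pics/w1.png

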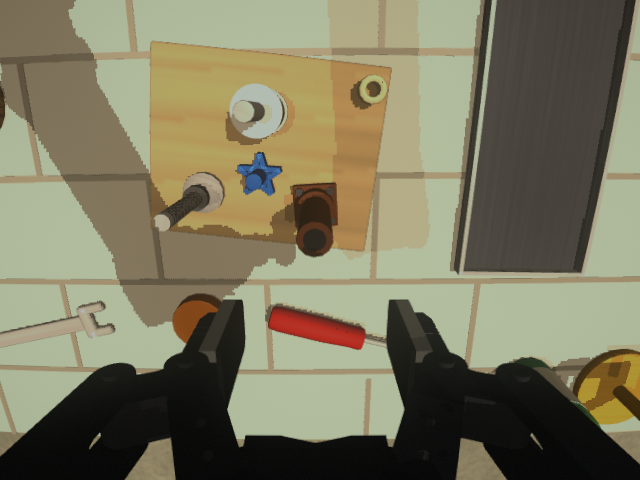

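step_arm --pt "0.03 -0.002 0.0065 -0.006 -0.005 0.005 0.35" --pt "0.04 0 0 0 0 0 0.35" --pt "0.04 0 0 0 0 0 0.35" --pt "0.03 0 0 0 0 0 0.35" --pt "0.015 0 0 0 0 0 0.35"

```text
clock: 2.95
tool_pos: [0.6542, 0.0833, 0.0845]
tool_rot: [-0.003, 0.706, 0.008, 0.709]
force: [0.6, -0.5, -0.3]
gripper_width: 0.056
```

```bash
python3 go.py .6551 .0709 .078
```

```text
t 2.95 pos [0.6542 0.0833 0.0845] w 0.056 rot_to_go [ 0.016  0.004 -0.006] F [ 0.6 -0.5 -0.3] j7 1.41
world d [ 0.0009 -0.0124 -0.0065] tool d [ 0.0064 -0.0124  0.0007] in desired frame [ 0.0065 -0.0124  0.0009]
```

step_arm --pt "0.006 -0.012 0.001 0.016 0.004 -0.006 0.35" --pt "0 0 0 0 0 0 0.35"

```text
clock: 3.2
tool_pos: [0.6551, 0.0722, 0.0782]
tool_rot: [-0.0, 0.707, 0.0, 0.707]
force: [-0.0, -0.2, 0.0]
gripper_width: 0.056
```

```bash
python3 go.py .6551 .0709 .078
```

```text
t 3.2 pos [0.6551 0.0722 0.0782] w 0.056 rot_to_go [ 0.001 -0.     0.   ] F [-0.  -0.2  0. ] j7 1.41
world d [ 0.     -0.0013 -0.0002] tool d [ 0.0002 -0.0013  0.    ] in desired frame [ 0.0002 -0.0013  0.    ]
```

step_arm --pt "0 -0.001 0 0 0 0 1" --pt "0 0 0 0 0 0 1" --pt "0 0 0 0 0 0 1" --pt "0 0 0 0 0 0 1" --pt "0 0 0 0 0 0 1" --squeeze 50

```text
clock: 3.82
tool_pos: [0.656, 0.0713, 0.0804]
tool_rot: [0.0, 0.706, 0.001, 0.708]
force: [0.5, -0.3, -3.4]
gripper_width: 0.0248
```

step_arm --pt "-0.01 0 0 0 0 0 1" --pt "-0.025 0 0 0 0 0 1" --pt "-0.03 0 0 0 0 0 1" --pt "-0.03 0 0 0 0 0 1" --pt "-0.03 0 0 0 0 0 1" --pt "-0.015 0 0 0 0 0 1" --pt "0 0 0 0 0 0 1"

```text
clock: 4.7
tool_pos: [0.6545, 0.0711, 0.2263]
tool_rot: [-0.0, 0.707, 0.001, 0.708]
force: [0.5, 0.0, -2.9]
gripper_width: 0.0251
```

```bash
python3 go.py .67 .28 .22; python3 -c "
from h import *
snap('side','s1')"
```

```text
t 4.7 pos [0.6545 0.0711 0.2263] w 0.0251 rot_to_go [ 0.001  0.001 -0.001] F [ 0.5  0.  -2.9] j7 1.41
world d [ 0.0155  0.2089 -0.0063] tool d [0.0065 0.2089 0.0156] in desired frame [0.0063 0.2089 0.0155]
```

View pics/s1.png

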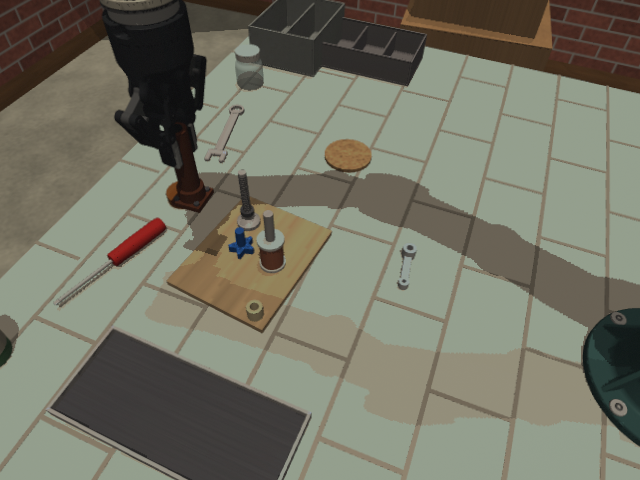

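step_arm --pt "0 0.03 0.003 0 0 0 1" --pt "0 0.04 0.003 0 0 0 1" --pt "0 0.045 0.003 0 0 0 1" --pt "0 0.045 0.003 0 0 0 1" --pt "0 0.03 0.003 0 0 0 1" --pt "0 0.015 0 0 0 0 1" --pt "0 0 0 0 0 0 1"

```text
clock: 5.62
tool_pos: [0.6629, 0.2768, 0.2109]
tool_rot: [-0.002, 0.715, -0.004, 0.7]
force: [-0.3, 0.1, -3.0]
gripper_width: 0.0251
```

```bash
python3 go.py .67 .28 .1
```

```text
t 5.62 pos [0.6629 0.2768 0.2109] w 0.0251 rot_to_go [-0.003 -0.021  0.009] F [-0.3  0.1 -3. ] j7 1.13
world d [ 0.0071  0.0032 -0.1109] tool d [0.1107 0.0043 0.0095] in desired frame [0.1109 0.0032 0.0071]
```

step_arm --pt "0.015 0.004 0.007 -0.003 -0.021 0.009 1" --pt "0.03 0 0 0 0 0 1" --pt "0.035 0 0 0 0 0 1" --pt "0.02 0 0 0 0 0 1" --pt "0.01 0 0 0 0 0 1" --pt "0 0 0 0 0 0 1"

```text
clock: 6.38
tool_pos: [0.6721, 0.2663, 0.0976]
tool_rot: [0.001, 0.707, -0.008, 0.707]
force: [-0.0, -0.4, -1.8]
gripper_width: 0.0247
```

```bash
python3 go.py .67 .28 .075
```

```text
t 6.38 pos [0.6721 0.2663 0.0976] w 0.0247 rot_to_go [-0.013  0.     0.01 ] F [-0.  -0.4 -1.8] j7 1.13
world d [-0.0021  0.0137 -0.0226] tool d [ 0.0225  0.0138 -0.0023] in desired frame [ 0.0226  0.0137 -0.0021]
```

step_arm --pt "0.004 0.013 -0.002 -0.013 0 0.01 1" --pt "0.007 0 0 0 0 0 1" --pt "0.006 0 0 0 0 0 1" --pt "0 0 0 0 0 0 1"

```text
clock: 6.88
tool_pos: [0.6721, 0.2822, 0.0826]
tool_rot: [0.001, 0.705, 0.002, 0.709]
force: [0.3, 0.5, -2.1]
gripper_width: 0.0246
```

```bash
python3 go.py .67 .28 .0744
```

```text
t 6.88 pos [0.6721 0.2822 0.0826] w 0.0246 rot_to_go [ 0.002  0.005 -0.004] F [ 0.3  0.5 -2.1] j7 1.13
world d [-0.0021 -0.0022 -0.0082] tool d [ 0.0082 -0.0022 -0.0021] in desired frame [ 0.0082 -0.0022 -0.0021]
```

step_arm --pt "0.004 0 0 0 0.005 -0.004 1" --pt "0.003 0 0 0 0 0 1" --pt "0.001 0 0 0 0 0 1" --pt "0 0 0 0 0 0 1"

```text
clock: 7.38
tool_pos: [0.6726, 0.2819, 0.0743]
tool_rot: [-0.001, 0.707, 0.001, 0.707]
force: [0.2, -0.6, -2.7]
gripper_width: 0.025
```

```bash
python3 go.py .67 .28 .0744; python3 -c "
from h import *
snap('side','s2')
a=cv2.imread('pics/s2.png')[200:480,40:320];cv2.imwrite('pics/s2c.png',cv2.resize(a,None,fx=2,fy=2))"
```

```text
t 7.38 pos [0.6726 0.2819 0.0743] w 0.025 rot_to_go [0.002 0.001 0.   ] F [ 0.2 -0.6 -2.7] j7 1.13
world d [-0.0026 -0.0019  0.0001] tool d [-0.0001 -0.0019 -0.0026] in desired frame [-0.0001 -0.0019 -0.0026]
```

View pics/s2c.png

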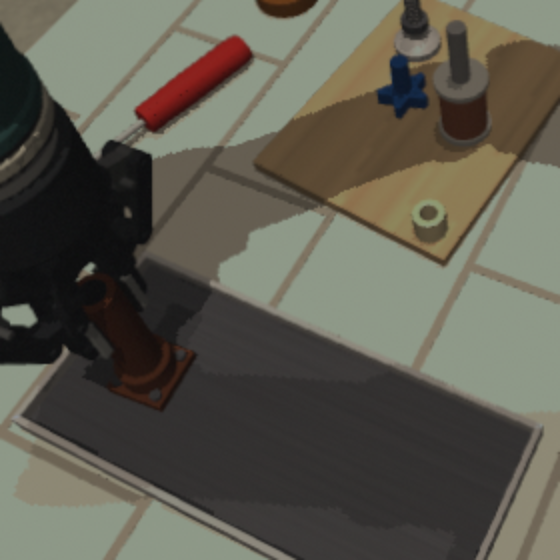

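```bash
cat > tilt.py <<'E'
from fit import *
def tilt(f,c,r,z0,z1,n=3):
    P=cloud(dict(np.load(f'pics/{f}.npz'))).reshape(-1,3);P=P[np.isfinite(P[:,0])]
    e=np.linspace(z0,z1,n+1)
    for a,b in zip(e,e[1:]): print(f,round(a,3),*[np.round(q,4) if q is not None else q for q in fitc(P,c,r,a,b)])
E
python3 -c "
from tilt import *
tilt('s2',(.6726,.2819),.013,.032,.09)
tilt('s1',(.655,.071),.013,.19,.23)
"
```

```text
s2 0.032 [0.6709 0.2814] 190
s2 0.051 [0.6709 0.2818] 198
s2 0.071 [0.6705 0.2819] 313
s1 0.19 [0.6535 0.0707] 183
s1 0.203 [0.6535 0.0705] 190
s1 0.217 [0.6537 0.0714] 159
```

step_arm --pt "0.0015 0 0 0 0 0 1" --pt "0.001 0 0 0 0 0 1" --pt "0 0 0 0 0 0 1"

```text
clock: 7.8
tool_pos: [0.6729, 0.282, 0.0743]
tool_rot: [-0.001, 0.707, 0.001, 0.708]
force: [-0.3, 0.3, -2.4]
gripper_width: 0.0249
```

step_arm --pt "0.002 0 0 0 0 0 1" --pt "0.002 0 0 0 0 0 1"

```text
clock: 8.05
tool_pos: [0.6733, 0.2821, 0.0742]
tool_rot: [-0.001, 0.707, 0.001, 0.708]
force: [-4.6, -1.9, 11.2]
gripper_width: 0.0249
```

Contact. Ease off and release.

step_arm --pt "-0.0005 0 0 0 0 0 0.9" --pt "0 0 0 0 0 0 0.35" --pt "0 0 0 0 0 0 0.35" --pt "0 0 0 0 0 0 0.35" --pt "-0.01 0 0 0 0 0 0.35" --pt "-0.02 0 0 0 0 0 0.35"

```text
clock: 8.8
tool_pos: [0.6737, 0.2821, 0.1044]
tool_rot: [-0.001, 0.707, 0.001, 0.708]
force: [-0.3, -0.0, 0.5]
gripper_width: 0.0555
```

```bash
python3 go.py .5704 .0267 .22; python3 -c "
from tilt import *
snap('side','s3')
tilt('s3',(.6726,.2819),.013,.04,.11)"
```

```text
t 8.8 pos [0.6737 0.2821 0.1044] w 0.0555 rot_to_go [0.002 0.002 0.   ] F [-0.3 -0.   0.5] j7 1.13
world d [-0.1033 -0.2554  0.1156] tool d [-0.1158 -0.2553 -0.1035] in desired frame [-0.1156 -0.2554 -0.1033]
s3 0.04 [0.6719 0.2822] 236
s3 0.063 [0.6721 0.2825] 271
s3 0.087 [0.6721 0.2824] 296
```

step_arm --pt "-0.04 0 0 0 0 0 0.35" --pt "-0.05 0 0 0 0 0 0.35" --pt "-0.01 -0.03 -0.012 0 0 0 0.35" --pt "0 -0.04 -0.016 0 0 0 0.35" --pt "0 -0.045 -0.018 0 0 0 0.35" --pt "0 -0.045 -0.018 0 0 0 0.35" --pt "0 -0.045 -0.018 0 0 0 0.35" --pt "0 -0.03 -0.012 0 0 0 0.35" --pt "0 -0.015 -0.006 0 0 0 0.35" --pt "0 0 0 0 0 0 0.35"

```text
clock: 10.1
tool_pos: [0.5795, 0.0287, 0.2222]
tool_rot: [0.003, 0.696, 0.005, 0.718]
force: [-0.5, 0.4, -0.2]
gripper_width: 0.0557
```

```bash
python3 go.py .5704 .0267 .15
```

```text
t 10.1 pos [0.5795 0.0287 0.2222] w 0.0557 rot_to_go [ 0.003  0.032 -0.011] F [-0.5  0.4 -0.2] j7 1.47
world d [-0.0091 -0.002  -0.0722] tool d [ 0.0719 -0.0028 -0.0114] in desired frame [ 0.0722 -0.002  -0.0091]
```

step_arm --pt "0.02 -0.002 -0.01 0.003 0.032 -0.011 0.35" --pt "0.03 0 0 0 0 0 0.35" --pt "0.015 0 0 0 0 0 0.35" --pt "0 0 0 0 0 0 0.35"

```text
clock: 10.6
tool_pos: [0.5708, 0.034, 0.1527]
tool_rot: [-0.002, 0.708, 0.004, 0.706]
force: [0.4, -0.0, 0.4]
gripper_width: 0.0556
```

```bash
python3 go.py .5704 .0267 .081
```

```text
t 10.6 pos [0.5708 0.034  0.1527] w 0.0556 rot_to_go [ 0.009 -0.003 -0.002] F [ 0.4 -0.   0.4] j7 1.46
world d [-0.0004 -0.0073 -0.0717] tool d [ 0.0717 -0.0074 -0.0002] in desired frame [ 0.0717 -0.0073 -0.0004]
```

step_arm --pt "0.01 -0.007 0 0.009 -0.003 -0.002 0.35" --pt "0.03 0 0 0 0 0 0.35" --pt "0.02 0 0 0 0 0 0.35" --pt "0.011 0 0 0 0 0 0.35" --pt "0 0 0 0 0 0 0.35"

```text
clock: 11.22
tool_pos: [0.5739, 0.0262, 0.081]
tool_rot: [0.0, 0.705, -0.001, 0.709]
force: [-0.1, -0.4, -0.6]
gripper_width: 0.0554
```

```bash
python3 go.py .5704 .0267 .081
```

```text
t 11.22 pos [0.5739 0.0262 0.081 ] w 0.0554 rot_to_go [-0.001  0.006  0.   ] F [-0.1 -0.4 -0.6] j7 1.46
world d [-0.0035  0.0005  0.    ] tool d [-0.0001  0.0005 -0.0035] in desired frame [-0.      0.0005 -0.0035]
```

step_arm --pt "0 0.0005 -0.003 0 0.006 0 0.35" --pt "0 0 0 0 0 0 0.35" --pt "0 0 0 0 0 0 1" --pt "0 0 0 0 0 0 1" --pt "0 0 0 0 0 0 1" --pt "0 0 0 0 0 0 1" --pt "0 0 0 0 0 0 1"

```text
clock: 12.1
tool_pos: [0.5725, 0.027, 0.0835]
tool_rot: [0.001, 0.706, -0.0, 0.709]
force: [0.3, 0.3, 0.4]
gripper_width: 0.0129
```

```bash
python3 go.py .5704 .0267 .081
```

```text
t 12.1 pos [0.5725 0.027  0.0835] w 0.0129 rot_to_go [-0.001  0.004 -0.   ] F [0.3 0.3 0.4] j7 1.46
world d [-0.0021 -0.0003 -0.0025] tool d [ 0.0025 -0.0003 -0.0021] in desired frame [ 0.0025 -0.0003 -0.0021]
```

step_arm --pt "-0.01 0 0 0 0 0 1" --pt "-0.025 0 0 0 0 0 1" --pt "-0.03 0 0 0 0.002 0 1" --pt "-0.03 0 0 0 0 0 1" --pt "-0.02 0.02 0 0 0 0 1" --pt "-0.01 0.04 0 0 0 0 1" --pt "0 0.045 0.001 0 0 0 1" --pt "0 0.045 0.001 0 0 0 1" --pt "0 0.045 0.001 0 0 0 1" --pt "0 0.03 0.001 0 0 0 1"

```text
clock: 13.35
tool_pos: [0.5736, 0.2514, 0.2138]
tool_rot: [0.003, 0.709, -0.005, 0.706]
force: [0.4, -0.1, -3.3]
gripper_width: 0.0128
```

step_arm --pt "0 0.015 0 0 0 0 1" --pt "0 0 0 0 0 0 1"

```text
clock: 13.6
tool_pos: [0.5723, 0.2692, 0.2136]
tool_rot: [0.001, 0.709, -0.004, 0.705]
force: [0.1, -0.3, -2.9]
gripper_width: 0.0126
```

```bash
python3 go.py .58 .28 .1
```

```text
t 13.6 pos [0.5723 0.2692 0.2136] w 0.0126 rot_to_go [-0.007 -0.006  0.003] F [ 0.1 -0.3 -2.9] j7 1.06
world d [ 0.0077  0.0108 -0.1136] tool d [0.1135 0.0112 0.0082] in desired frame [0.1136 0.0108 0.0077]
```

step_arm --pt "0.015 0.011 0.008 -0.007 -0.006 0.003 1" --pt "0.03 0 0 0 0 0 1" --pt "0.035 0 0 0 0 0 1" --pt "0.02 0 0 0 0 0 1" --pt "0.01 0 0 0 0 0 1" --pt "0 0 0 0 0 0 1"

```text
clock: 14.35
tool_pos: [0.5846, 0.271, 0.0968]
tool_rot: [0.002, 0.706, -0.006, 0.708]
force: [-0.6, -0.7, -2.4]
gripper_width: 0.013
```

```bash
python3 go.py .58 .28 .0775
```

```text
t 14.35 pos [0.5846 0.271  0.0968] w 0.013 rot_to_go [-0.011  0.002  0.005] F [-0.6 -0.7 -2.4] j7 1.06
world d [-0.0046  0.009  -0.0193] tool d [ 0.0193  0.009  -0.0047] in desired frame [ 0.0193  0.009  -0.0046]
```

step_arm --pt "0.004 0.009 -0.0045 -0.011 0.002 0.005 1" --pt "0.007 0 0 0 0 0 1" --pt "0.006 0 0 0 0 0 1" --pt "0 0 0 0 0 0 1"

```text
clock: 14.85
tool_pos: [0.5815, 0.2817, 0.0808]
tool_rot: [0.001, 0.706, 0.001, 0.708]
force: [1.5, 0.1, -2.9]
gripper_width: 0.0128
```

```bash
python3 go.py .58 .28 .0775
```

```text
t 14.85 pos [0.5815 0.2817 0.0808] w 0.0128 rot_to_go [ 0.001  0.004 -0.002] F [ 1.5  0.1 -2.9] j7 1.06
world d [-0.0015 -0.0017 -0.0033] tool d [ 0.0033 -0.0017 -0.0015] in desired frame [ 0.0033 -0.0017 -0.0015]
```

step_arm --pt "0.003 0 0 0.001 0.004 -0.002 1" --pt "0.001 0 0 0 0 0 1"

```text
clock: 15.1
tool_pos: [0.582, 0.2818, 0.0775]
tool_rot: [0.0, 0.707, -0.0, 0.707]
force: [-0.6, -1.0, 2.4]
gripper_width: 0.0129
```

step_arm --pt "0.0015 0 0 0 0 0 1" --pt "0.001 0 0 0 0 0 1"

```text
clock: 15.35
tool_pos: [0.5821, 0.2819, 0.0775]
tool_rot: [0.001, 0.707, -0.0, 0.707]
force: [-1.2, -0.9, 3.7]
gripper_width: 0.0126
```

Touching. Release and rise.

step_arm --pt "0 0 0 0 0 0 0.9" --pt "0 0 0 0 0 0 0.35" --pt "0 0 0 0 0 0 0.35" --pt "0 0 0 0 0 0 0.35" --pt "-0.01 0 0 0 0 0 0.35" --pt "-0.03 0 0 0 0 0 0.35" --pt "-0.04 0 0 0 0 0 0.35" --pt "-0.04 0 0 0 0 0 0.35"

```text
clock: 16.35
tool_pos: [0.5815, 0.2812, 0.1991]
tool_rot: [0.0, 0.708, -0.001, 0.706]
force: [0.5, 0.5, -0.3]
gripper_width: 0.0558
```

```bash
python3 go.py .6424 -.0334 .2; python3 -c "
from tilt import *
snap('side','s4')
tilt('s4',(.6726,.2819),.013,.04,.11,2)
tilt('s4',(.581,.2819),.007,.07,.113,2)
tilt('s4',(.6424,-.0334),.0065,.05,.117,2)"
```

```text
t 16.35 pos [0.5815 0.2812 0.1991] w 0.0558 rot_to_go [-0.001 -0.003  0.001] F [ 0.5  0.5 -0.3] j7 1.06
world d [ 0.0609 -0.3146  0.0009] tool d [-0.0007 -0.3145  0.0613] in desired frame [-0.0009 -0.3146  0.0609]
s4 0.04 [0.6719 0.2823] 283
s4 0.075 [0.6721 0.2826] 82
s4 0.07 [0.5799 0.282 ] 123
s4 0.092 [0.58   0.2819] 134
s4 0.05 [ 0.6422 -0.0334] 128
s4 0.084 [ 0.6424 -0.0334] 140
```

step_arm --pt "0 -0.03 0.006 0 0 0 0.35" --pt "0 -0.045 0.009 0 0 0 0.35" --pt "0 -0.045 0.009 0 0 0 0.35" --pt "0 -0.045 0.009 0 0 0 0.35" --pt "0 -0.045 0.009 0 0 0 0.35" --pt "0 -0.045 0.009 0 0 0 0.35" --pt "0 -0.035 0.007 0 0 0 0.35" --pt "0 -0.015 0.003 0 0 0 0.35" --pt "0 0 0 0 0 0 0.35"

```text
clock: 17.52
tool_pos: [0.6513, -0.0273, 0.2119]
tool_rot: [0.003, 0.7, 0.005, 0.714]
force: [0.1, -0.2, -0.5]
gripper_width: 0.0555
```

```bash
python3 go.py .6424 -.0334 .15
```

```text
t 17.52 pos [ 0.6513 -0.0273  0.2119] w 0.0555 rot_to_go [ 0.003  0.021 -0.01 ] F [ 0.1 -0.2 -0.5] j7 1.57
world d [-0.0089 -0.0061 -0.0619] tool d [ 0.0617 -0.0067 -0.0103] in desired frame [ 0.0619 -0.0061 -0.0089]
```

step_arm --pt "0.02 -0.007 -0.01 0.003 0.021 -0.01 0.35" --pt "0.03 0 0 0 0 0 0.35" --pt "0.01 0 0 0 0 0 0.35" --pt "0 0 0 0 0 0 0.35"

```text
clock: 18.02
tool_pos: [0.6386, -0.0265, 0.1476]
tool_rot: [-0.002, 0.709, 0.004, 0.705]
force: [0.7, -0.3, 0.6]
gripper_width: 0.0557
```

```bash
python3 go.py .6424 -.0334 .08
```

```text
t 18.02 pos [ 0.6386 -0.0265  0.1476] w 0.0557 rot_to_go [ 0.01  -0.006 -0.003] F [ 0.7 -0.3  0.6] j7 1.57
world d [ 0.0038 -0.0069 -0.0676] tool d [ 0.0675 -0.0072  0.0042] in desired frame [ 0.0676 -0.0069  0.0038]
```

step_arm --pt "0.01 -0.007 0.004 0.01 -0.006 -0.003 0.35" --pt "0.03 0 0 0 0 0 0.35" --pt "0.02 0 0 0 0 0 0.35" --pt "0.008 0 0 0 0 0 0.35" --pt "0 0 0 0 0 0 0.35"

```text
clock: 18.65
tool_pos: [0.6465, -0.0344, 0.0797]
tool_rot: [0.0, 0.704, -0.001, 0.71]
force: [-0.8, 0.1, -0.1]
gripper_width: 0.0552
```

```bash
python3 go.py .6424 -.0334 .08
```

```text
t 18.65 pos [ 0.6465 -0.0344  0.0797] w 0.0552 rot_to_go [-0.001  0.008  0.001] F [-0.8  0.1 -0.1] j7 1.57
world d [-0.0041  0.001   0.0003] tool d [-0.0003  0.001  -0.0041] in desired frame [-0.0003  0.001  -0.0041]
```

step_arm --pt "0 0.001 -0.004 0 0.008 0.001 0.35" --pt "0 0 0 0 0 0 0.35" --pt "0 0 0 0 0 0 1" --pt "0 0 0 0 0 0 1" --pt "0 0 0 0 0 0 1" --pt "0 0 0 0 0 0 1" --pt "0 0 0 0 0 0 1"

```text
clock: 19.52
tool_pos: [0.6442, -0.0334, 0.0824]
tool_rot: [0.0, 0.706, -0.001, 0.709]
force: [-0.5, -0.3, -0.1]
gripper_width: 0.0103
```

```bash
python3 go.py .6424 -.0334 .08
```

```text
t 19.52 pos [ 0.6442 -0.0334  0.0824] w 0.0103 rot_to_go [-0.001  0.004  0.   ] F [-0.5 -0.3 -0.1] j7 1.57
world d [-0.0018  0.     -0.0024] tool d [ 0.0024  0.     -0.0018] in desired frame [ 0.0024  0.     -0.0018]
```

step_arm --pt "-0.01 0 0 0 0.002 0 1" --pt "-0.025 0 0 0 0.002 0 1" --pt "-0.03 0 0 0 0 0 1" --pt "-0.035 0 0 0 0 0 1" --pt "-0.03 0.015 -0.007 0 0 0 1" --pt "-0.015 0.03 -0.015 0 0 0 1" --pt "0 0.04 -0.02 0 0 0 1" --pt "0 0.045 -0.022 0 0 0 1" --pt "0 0.045 -0.022 0 0 0 1" --pt "0 0.045 -0.022 0 0 0 1"

```text
clock: 20.78
tool_pos: [0.5358, 0.1864, 0.2362]
tool_rot: [0.004, 0.706, -0.006, 0.708]
force: [0.7, 0.2, -1.8]
gripper_width: 0.0109
```

step_arm --pt "0 0.045 -0.022 0 0 0 1" --pt "0 0.03 -0.015 0 0 0 1" --pt "0 0.015 -0.008 0 0 0 1" --pt "0 0 0 0 0 0 1"

```text
clock: 21.28
tool_pos: [0.4874, 0.2836, 0.2377]
tool_rot: [0.002, 0.706, -0.002, 0.708]
force: [0.6, -0.9, -1.7]
gripper_width: 0.0108
```

```bash
python3 go.py .49 .28 .15
```

```text
t 21.27 pos [0.4874 0.2836 0.2377] w 0.0108 rot_to_go [-0.006  0.002  0.   ] F [ 0.6 -0.9 -1.7] j7 0.94
world d [ 0.0026 -0.0036 -0.0877] tool d [ 0.0877 -0.0036  0.0025] in desired frame [ 0.0877 -0.0036  0.0026]
```

step_arm --pt "0.02 -0.003 0.0025 -0.006 0.002 0 1" --pt "0.035 0 0 0 0 0 1" --pt "0.04 0 0 0 0 0 1" --pt "0.03 0 0 0 0 0 1" --pt "0.012 0 0 0 0 0 1" --pt "0 0 0 0 0 0 1"

```text
clock: 22.02
tool_pos: [0.5, 0.2682, 0.0995]
tool_rot: [0.004, 0.704, -0.008, 0.71]
force: [0.9, -1.4, -1.3]
gripper_width: 0.0107
```

```bash
python3 go.py .49 .28 .0764
```

```text
t 22.02 pos [0.5    0.2682 0.0995] w 0.0107 rot_to_go [-0.017  0.009  0.005] F [ 0.9 -1.4 -1.3] j7 0.95
world d [-0.01    0.0118 -0.0231] tool d [ 0.0229  0.0117 -0.0104] in desired frame [ 0.0231  0.0118 -0.01  ]
```

step_arm --pt "0.004 0.011 -0.01 -0.017 0.009 0.005 1" --pt "0.008 0 0 0 0 0 1" --pt "0.007 0 0 0 0 0 1" --pt "0 0 0 0 0 0 1"

```text
clock: 22.52
tool_pos: [0.4917, 0.2813, 0.0822]
tool_rot: [0.001, 0.706, 0.002, 0.709]
force: [-0.1, -0.7, -1.9]
gripper_width: 0.0108
```

```bash
python3 go.py .49 .28 .0764
```

```text
t 22.52 pos [0.4917 0.2813 0.0822] w 0.0108 rot_to_go [ 0.001  0.004 -0.004] F [-0.1 -0.7 -1.9] j7 0.95
world d [-0.0017 -0.0013 -0.0058] tool d [ 0.0058 -0.0013 -0.0018] in desired frame [ 0.0058 -0.0013 -0.0017]
```

step_arm --pt "0.004 0 0 0.001 0.004 -0.004 1" --pt "0.002 0 0 0 0 0 1" --pt "0.001 0 0 0 0 0 1"

```text
clock: 22.9
tool_pos: [0.4923, 0.2816, 0.0764]
tool_rot: [-0.0, 0.707, -0.0, 0.707]
force: [-2.6, -1.1, 13.9]
gripper_width: 0.0104
```

step_arm --pt "0.0015 0 0 0 0 0 1" --pt "0.0015 0 0 0 0 0 1"

```text
clock: 23.15
tool_pos: [0.4924, 0.2816, 0.0764]
tool_rot: [0.0, 0.707, -0.001, 0.707]
force: [-2.2, -1.4, 11.2]
gripper_width: 0.0107
```

step_arm --pt "-0.0005 0 0 0 0 0 0.9" --pt "0 0 0 0 0 0 0.35" --pt "0 0 0 0 0 0 0.35" --pt "0 0 0 0 0 0 0.35" --pt "-0.01 0 0 0 0 0 0.35" --pt "-0.03 0 0 0 0 0 0.35" --pt "-0.04 0 0 0 0 0 0.35" --pt "-0.04 0 0 0 0 0 0.35"

```text
clock: 24.15
tool_pos: [0.4911, 0.2807, 0.1987]
tool_rot: [-0.001, 0.709, -0.002, 0.706]
force: [0.3, 0.5, 0.0]
gripper_width: 0.0556
```

```bash
python3 go.py .626 .0203 .1; python3 -c "
from tilt import *
snap('side','s5');snap('scene','c5')
for f in ['s5','c5']:
  tilt(f,(.6726,.2819),.013,.04,.11,2)
  tilt(f,(.581,.2819),.007,.07,.113,2)
  tilt(f,(.491,.2815),.0065,.045,.113,2)
  tilt(f,(.626,.0203),.007,.028,.053,1)"
```

```text
t 24.15 pos [0.4911 0.2807 0.1987] w 0.0556 rot_to_go [-0.001 -0.004  0.004] F [0.3 0.5 0. ] j7 0.96
world d [ 0.1349 -0.2604 -0.0987] tool d [ 0.0992 -0.2599  0.1356] in desired frame [ 0.0987 -0.2604  0.1349]
s5 0.04 [0.6719 0.2823] 363
s5 0.075 [0.6721 0.2823] 433
s5 0.07 None 0
s5 0.092 None 0
s5 0.045 [0.4909 0.2819] 127
s5 0.079 [0.4909 0.2817] 158
s5 0.028 [0.6259 0.0206] 73
c5 0.04 [0.6722 0.2821] 241
c5 0.075 [0.6723 0.2822] 267
c5 0.07 [0.5806 0.2814] 79
c5 0.092 [0.5806 0.2816] 86
c5 0.045 [0.4904 0.2808] 98
c5 0.079 [0.4906 0.2806] 103
c5 0.028 [0.6266 0.0199] 94
```

View pics/c5.png

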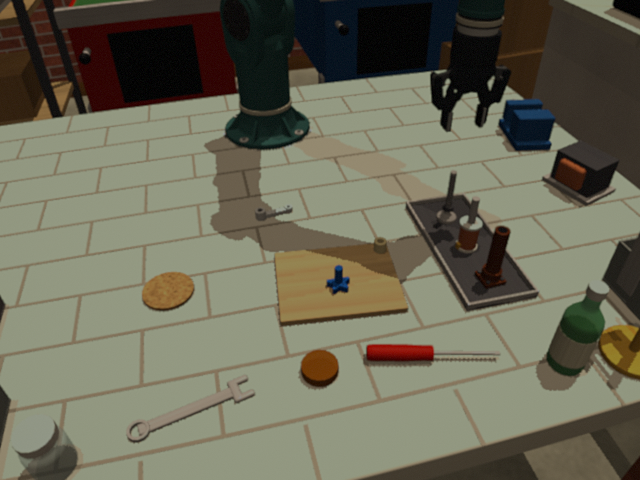

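step_arm --pt "0 -0.02 0.01 0 0 0 0.35" --pt "0 -0.04 0.021 0 0 0 0.35" --pt "0 -0.045 0.023 0 0 0 0.35" --pt "0 -0.045 0.023 0 0 0 0.35" --pt "0 -0.045 0.023 0 0 0 0.35" --pt "0 -0.035 0.018 0 0 0 0.35" --pt "0 -0.015 0.008 0 0 0 0.35" --pt "0 -0.005 0 0 0 0 0.35"

```text
clock: 25.25
tool_pos: [0.6219, 0.0287, 0.2013]
tool_rot: [-0.0, 0.706, 0.003, 0.708]
force: [-0.5, 0.2, 0.3]
gripper_width: 0.0554
```

```bash
python3 go.py .6262 .0203 .08
```

```text
t 25.25 pos [0.6219 0.0287 0.2013] w 0.0554 rot_to_go [ 0.005  0.003 -0.004] F [-0.5  0.2  0.3] j7 1.46
world d [ 0.0043 -0.0084 -0.1213] tool d [ 0.1212 -0.009   0.0039] in desired frame [ 0.1213 -0.0084  0.0043]
```

step_arm --pt "0.02 -0.009 0.004 0.005 0.003 -0.004 0.35" --pt "0.04 0 0 0 0 0 0.35" --pt "0.04 0 0 0 0 0 0.35" --pt "0.02 0 0 0 0 0 0.35" --pt "0 0 0 0 0 0 0.35"

```text
clock: 25.88
tool_pos: [0.6219, 0.0283, 0.0733]
tool_rot: [-0.003, 0.709, 0.006, 0.705]
force: [0.4, 0.0, 0.3]
gripper_width: 0.0556
```

```bash
python3 go.py .6262 .0203 .031
```

```text
t 25.88 pos [0.6219 0.0283 0.0733] w 0.0556 rot_to_go [ 0.012 -0.006 -0.004] F [0.4 0.  0.3] j7 1.46
world d [ 0.0043 -0.008  -0.0423] tool d [ 0.0422 -0.0083  0.0045] in desired frame [ 0.0423 -0.008   0.0043]
```

step_arm --pt "0.004 -0.008 0.0045 0.012 -0.006 -0.004 0.35" --pt "0.018 0 0 0 0 0 0.35" --pt "0.014 0 0 0 0 0 0.35" --pt "0.004 0 0 0 0 0 0.35" --pt "0 0 0 0 0 0 0.35"

```text
clock: 26.5
tool_pos: [0.6278, 0.0215, 0.0318]
tool_rot: [0.0, 0.706, 0.001, 0.708]
force: [0.7, 0.1, 0.2]
gripper_width: 0.0555
```

```bash
python3 go.py .6262 .0203 .031
```

```text
t 26.5 pos [0.6278 0.0215 0.0318] w 0.0555 rot_to_go [ 0.001  0.003 -0.001] F [0.7 0.1 0.2] j7 1.46
world d [-0.0016 -0.0012 -0.0008] tool d [ 0.0008 -0.0012 -0.0016] in desired frame [ 0.0008 -0.0012 -0.0016]
```

step_arm --pt "0 -0.001 -0.0015 0 0.003 0 0.35" --pt "0 0 0 0 0 0 1" --pt "0 0 0 0 0 0 1" --pt "0 0 0 0 0 0 1" --pt "0 0 0 0 0 0 1" --pt "0 0 0 0 0 0 1" --squeeze 30

```text
clock: 27.25
tool_pos: [0.6271, 0.0204, 0.0331]
tool_rot: [0.0, 0.706, 0.001, 0.708]
force: [0.4, -0.8, -1.3]
gripper_width: 0.0131
```

```bash
python3 go.py .6262 .0203 .031
```

```text
t 27.25 pos [0.6271 0.0204 0.0331] w 0.0131 rot_to_go [ 0.001  0.002 -0.001] F [ 0.4 -0.8 -1.3] j7 1.46
world d [-0.0009 -0.0001 -0.0021] tool d [ 0.0021 -0.0001 -0.0009] in desired frame [ 0.0021 -0.0001 -0.0009]
```

step_arm --pt "-0.01 0 0 0 0 0 1" --pt "-0.03 0 0 0 0 0 1" --pt "-0.03 0 0 0 0 0 1" --pt "-0.02 -0.015 -0.004 0 0 0 1" --pt "-0.01 -0.03 -0.008 0 0 0 1" --pt "0 -0.045 -0.012 0 0 0 1" --pt "0 -0.045 -0.012 0 0 0 1" --pt "0 -0.045 -0.012 0 0 0 1" --pt "0 -0.045 -0.012 0 0 0 1" --pt "0 -0.035 -0.009 0 0 0 1"

```text
clock: 28.5
tool_pos: [0.5543, -0.2508, 0.1405]
tool_rot: [-0.002, 0.706, 0.001, 0.708]
force: [1.1, 0.4, -0.1]
gripper_width: 0.0134
```

step_arm --pt "0 -0.015 -0.004 0 0 0 1" --pt "0 0 0 0 0 0 1"

```text
clock: 28.75
tool_pos: [0.5472, -0.2712, 0.1409]
tool_rot: [0.001, 0.706, -0.003, 0.708]
force: [-0.4, -0.3, -0.9]
gripper_width: 0.0127
```

```bash
python3 go.py .554 -.2655 .06
```

```text
t 28.75 pos [ 0.5472 -0.2712  0.1409] w 0.0127 rot_to_go [-0.005  0.002  0.003] F [-0.4 -0.3 -0.9] j7 1.93
world d [ 0.0068  0.0057 -0.0809] tool d [0.0809 0.006  0.0065] in desired frame [0.0809 0.0057 0.0068]
```

step_arm --pt "0.015 0.006 0.0065 -0.005 0.002 0.003 1" --pt "0.03 0 0 0 0 0 1" --pt "0.025 0 0 0 0 0 1" --pt "0.01 0 0 0 0 0 1" --pt "0 0 0 0 0 0 1"

```text
clock: 29.38
tool_pos: [0.5597, -0.2517, 0.0562]
tool_rot: [-0.003, 0.706, 0.009, 0.708]
force: [0.4, -0.4, -0.8]
gripper_width: 0.0126
```

```bash
python3 go.py .554 -.2655 .0291
```

```text
t 29.38 pos [ 0.5597 -0.2517  0.0562] w 0.0126 rot_to_go [ 0.017  0.002 -0.008] F [ 0.4 -0.4 -0.8] j7 1.91
world d [-0.0057 -0.0138 -0.0271] tool d [ 0.0269 -0.0139 -0.006 ] in desired frame [ 0.0271 -0.0138 -0.0057]
```

step_arm --pt "0.004 -0.014 -0.006 0.017 0.002 -0.008 1" --pt "0.01 0 0 0 0 0 1" --pt "0.008 0 0 0 0 0 1" --pt "0 0 0 0 0 0 1"

```text
clock: 29.88
tool_pos: [0.555, -0.2671, 0.0344]
tool_rot: [-0.0, 0.706, -0.001, 0.708]
force: [-0.1, -0.1, -0.5]
gripper_width: 0.0127
```

```bash
python3 go.py .554 -.2655 .0291; python3 -c "
from tilt import *
snap('side','s6');tilt('s6',(.553,-.2655),.007,.02,.04,1)"
```

```text
t 29.88 pos [ 0.555  -0.2671  0.0344] w 0.0127 rot_to_go [-0.001  0.003  0.002] F [-0.1 -0.1 -0.5] j7 1.91
world d [-0.001   0.0016 -0.0053] tool d [ 0.0053  0.0016 -0.001 ] in desired frame [ 0.0053  0.0016 -0.001 ]
s6 0.02 [ 0.5513 -0.2615] 148
```

```bash
python3 -c "
import cv2
a=cv2.imread('pics/s6.png')[60:240,240:440];cv2.imwrite('pics/s6c.png',cv2.resize(a,None,fx=3,fy=3))"
```

```text
(no output)
```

View pics/s6c.png

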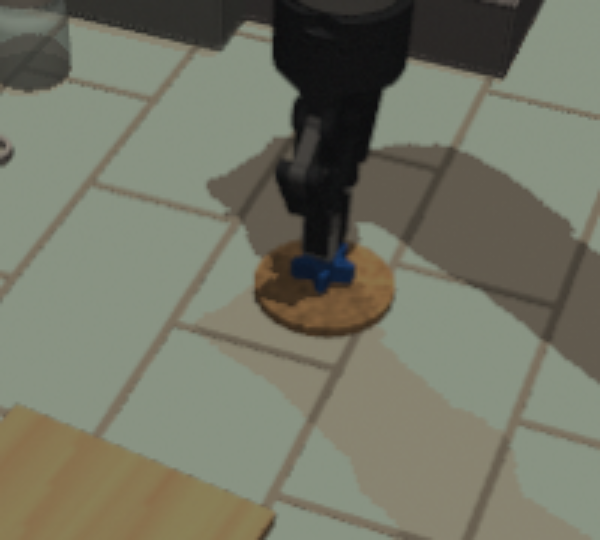

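step_arm --pt "0.0035 0.0015 -0.001 0 0.003 0.002 1" --pt "0.002 0 0 0 0 0 1" --pt "0.001 0 0 0 0 0 1"

```text
clock: 30.3
tool_pos: [0.5548, -0.2655, 0.0288]
tool_rot: [0.0, 0.707, -0.0, 0.708]
force: [-0.8, 0.6, 8.5]
gripper_width: 0.0129
```

step_arm --pt "0.0015 0 0 0 0 0 1" --pt "0.0005 0 0 0 0 0 1"

```text
clock: 30.55
tool_pos: [0.5549, -0.2655, 0.0288]
tool_rot: [0.0, 0.707, -0.001, 0.708]
force: [-0.6, 0.6, -0.4]
gripper_width: 0.0125
```

step_arm --pt "0 0 0 0 0 0 0.9" --pt "0 0 0 0 0 0 0.35" --pt "0 0 0 0 0 0 0.35" --pt "0 0 0 0 0 0 0.35" --pt "-0.01 0 0 0 0 0 0.35" --pt "-0.03 0 0 0 0 0 0.35" --pt "-0.05 0 0 0 0 0 0.35" --pt "-0.05 0 0 0 0 0 0.35" --pt "-0.03 0 0 0 0 0 0.35"

```text
clock: 31.68
tool_pos: [0.5533, -0.2648, 0.2028]
tool_rot: [0.001, 0.708, 0.0, 0.706]
force: [0.8, 0.0, -0.7]
gripper_width: 0.0553
```

```bash
python3 go.py .491 .2815 .2; python3 -c "
from tilt import *
s=snap('side','s7');c=snap('scene','c7')
for f in ['s7','c7']: tilt(f,(.554,-.2655),.007,.024,.05,2)
a=cv2.resize(s['frame'][80:220,280:420],None,fx=2.8,fy=2.8); b=cv2.resize(c['frame'][220:360,100:240],None,fx=2.8,fy=2.8)
cv2.imwrite('pics/m7.png',np.hstack([a,b]))"
```

```text
t 31.68 pos [ 0.5533 -0.2648  0.2028] w 0.0553 rot_to_go [-0.001 -0.003 -0.001] F [ 0.8  0.  -0.7] j7 1.92
world d [-0.0623  0.5463 -0.0028] tool d [ 0.0037  0.5463 -0.0627] in desired frame [ 0.0028  0.5463 -0.0623]
s7 0.024 [ 0.5535 -0.2664] 42
s7 0.037 [ 0.5536 -0.266 ] 44
c7 0.024 [ 0.5548 -0.2664] 49
c7 0.037 [ 0.5551 -0.2662] 51
```

View pics/m7.png

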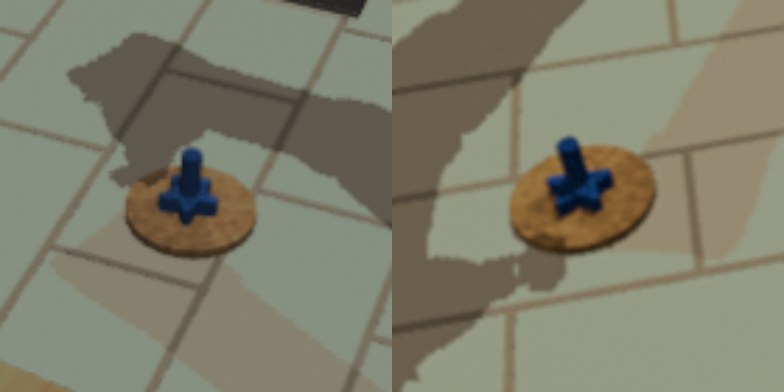

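step_arm --pt "0 0.03 -0.003 0 0 0 0.35" --pt "0 0.05 -0.006 0 0 0 0.35" --pt "0 0.05 -0.006 0 0 0 0.35" --pt "0 0.05 -0.006 0 0 0 0.35" --pt "0 0.05 -0.006 0 0 0 0.35" --pt "0 0.05 -0.006 0 0 0 0.35" --pt "0 0.05 -0.006 0 0 0 0.35" --pt "0 0.05 -0.006 0 0 0 0.35" --pt "0 0.05 -0.006 0 0 0 0.35" --pt "0 0.05 -0.006 0 0 0 0.35"

```text
clock: 33.02
tool_pos: [0.496, 0.222, 0.2004]
tool_rot: [0.003, 0.707, -0.007, 0.707]
force: [0.5, 0.1, 0.2]
gripper_width: 0.0554
```

```bash
python3 go.py .4907 .2813 .2
```

```text
t 33.02 pos [0.496  0.222  0.2004] w 0.0554 rot_to_go [-0.013 -0.001  0.006] F [0.5 0.1 0.2] j7 1.0
world d [-0.0053  0.0593 -0.0004] tool d [ 0.0001  0.0592 -0.0061] in desired frame [ 0.0004  0.0593 -0.0053]
```

step_arm --pt "0 0.03 -0.006 -0.013 0 0.006 0.35" --pt "0 0.02 0 0 0 0 0.35" --pt "0 0 0 0 0 0 0.35"

```text
clock: 33.4
tool_pos: [0.4877, 0.2782, 0.1992]
tool_rot: [-0.003, 0.708, 0.003, 0.706]
force: [0.2, -0.5, 0.2]
gripper_width: 0.0554
```

```bash
python3 go.py .4907 .2813 .15
```

```text
t 33.4 pos [0.4877 0.2782 0.1992] w 0.0554 rot_to_go [ 0.008 -0.003 -0.001] F [ 0.2 -0.5  0.2] j7 0.93
world d [ 0.003   0.0031 -0.0492] tool d [0.0492 0.003  0.0032] in desired frame [0.0492 0.0031 0.003 ]
```

step_arm --pt "0.015 0.003 0.003 0.008 -0.003 0 0.35" --pt "0.02 0 0 0 0 0 0.35" --pt "0.015 0 0 0 0 0 0.35" --pt "0 0 0 0 0 0 0.35"

```text
clock: 33.9
tool_pos: [0.4924, 0.2741, 0.1451]
tool_rot: [0.002, 0.707, -0.005, 0.707]
force: [-0.2, -0.0, -0.5]
gripper_width: 0.0557
```

```bash
python3 go.py .4907 .2813 .075
```

```text
t 33.9 pos [0.4924 0.2741 0.1451] w 0.0557 rot_to_go [-0.01  -0.001  0.004] F [-0.2 -0.  -0.5] j7 0.9
world d [-0.0017  0.0072 -0.0701] tool d [ 0.0701  0.0074 -0.0017] in desired frame [ 0.0701  0.0072 -0.0017]
```

step_arm --pt "0.01 0.007 -0.0015 -0.01 0 0.004 0.35" --pt "0.025 0 0 0 0 0 0.35" --pt "0.02 0 0 0 0 0 0.35" --pt "0.01 0 0 0 0 0 0.35" --pt "0 0 0 0 0 0 0.35"

```text
clock: 34.52
tool_pos: [0.4928, 0.2833, 0.0788]
tool_rot: [0.001, 0.706, 0.002, 0.708]
force: [-0.2, -0.2, 0.1]
gripper_width: 0.0556
```

```bash
python3 go.py .4907 .2813 .075
```

```text
t 34.52 pos [0.4928 0.2833 0.0788] w 0.0556 rot_to_go [ 0.001  0.003 -0.004] F [-0.2 -0.2  0.1] j7 0.89
world d [-0.0021 -0.002  -0.0038] tool d [ 0.0038 -0.002  -0.0021] in desired frame [ 0.0038 -0.002  -0.0021]
```

step_arm --pt "0.004 -0.002 -0.002 0 0.003 -0.004 0.35" --pt "0 0 0 0 0 0 0.35" --pt "0 0 0 0 0 0 1" --pt "0 0 0 0 0 0 1" --pt "0 0 0 0 0 0 1" --pt "0 0 0 0 0 0 1" --pt "0 0 0 0 0 0 1" --squeeze 50

```text
clock: 35.4
tool_pos: [0.4921, 0.282, 0.0767]
tool_rot: [0.001, 0.706, 0.001, 0.708]
force: [-0.0, -0.2, 0.8]
gripper_width: 0.0101
```

```bash
python3 go.py .4907 .2813 .075
```

```text
t 35.4 pos [0.4921 0.282  0.0767] w 0.0101 rot_to_go [ 0.     0.003 -0.002] F [-0.  -0.2  0.8] j7 0.89
world d [-0.0014 -0.0007 -0.0017] tool d [ 0.0017 -0.0007 -0.0014] in desired frame [ 0.0017 -0.0007 -0.0014]
```

step_arm --pt "-0.01 0 0 0 0.002 0 1" --pt "-0.03 0 0 0 0 0 1" --pt "-0.035 0 0 0 0 0 1" --pt "-0.035 0 0 0 0 0 1" --pt "-0.025 -0.015 0.007 0 0 0 1" --pt "-0.01 -0.03 0.015 0 0 0 1" --pt "0 -0.04 0.02 0 0 0 1" --pt "0 -0.045 0.022 0 0 0 1" --pt "0 -0.045 0.022 0 0 0 1" --pt "0 -0.045 0.022 0 0 0 1"

```text
clock: 36.65
tool_pos: [0.6001, 0.0624, 0.2305]
tool_rot: [-0.003, 0.707, 0.007, 0.707]
force: [1.2, 0.6, -2.1]
gripper_width: 0.011
```

step_arm --pt "0 -0.045 0.022 0 0 0 1" --pt "0 -0.03 0.015 0 0 0 1" --pt "0 -0.015 0.008 0 0 0 1" --pt "0 0 0 0 0 0 1"

```text
clock: 37.15
tool_pos: [0.6471, -0.0356, 0.2312]
tool_rot: [-0.001, 0.707, 0.003, 0.707]
force: [0.6, 0.6, -1.5]
gripper_width: 0.0104
```

```bash
python3 go.py .6438 -.033 .12
```

```text
t 37.15 pos [ 0.6471 -0.0356  0.2312] w 0.0104 rot_to_go [ 0.006  0.001 -0.004] F [ 0.6  0.6 -1.5] j7 1.54
world d [-0.0033  0.0026 -0.1112] tool d [ 0.1112  0.0022 -0.0033] in desired frame [ 0.1112  0.0026 -0.0033]
```

step_arm --pt "0.015 0.002 -0.003 0.006 0.001 -0.004 1" --pt "0.03 0 0 0 0 0 1" --pt "0.035 0 0 0 0 0 1" --pt "0.02 0 0 0 0 0 1" --pt "0.01 0 0 0 0 0 1" --pt "0 0 0 0 0 0 1"

```text
clock: 37.9
tool_pos: [0.6374, -0.0175, 0.1149]
tool_rot: [-0.003, 0.71, 0.008, 0.704]
force: [-0.6, -0.3, -2.6]
gripper_width: 0.0108
```

```bash
python3 go.py .6438 -.033 .0827
```

```text
t 37.9 pos [ 0.6374 -0.0175  0.1149] w 0.0108 rot_to_go [ 0.017 -0.008 -0.007] F [-0.6 -0.3 -2.6] j7 1.51
world d [ 0.0064 -0.0155 -0.0322] tool d [ 0.0321 -0.0159  0.0064] in desired frame [ 0.0322 -0.0155  0.0064]
```

step_arm --pt "0.005 -0.015 0.0065 0.017 -0.008 -0.007 1" --pt "0.012 0 0 0 0 0 1" --pt "0.008 0 0 0 0 0 1" --pt "0 0 0 0 0 0 1"

```text
clock: 38.4
tool_pos: [0.6462, -0.0334, 0.0901]
tool_rot: [0.0, 0.706, -0.001, 0.709]
force: [0.9, -0.4, -1.5]
gripper_width: 0.0103
```

```bash
python3 go.py .6438 -.033 .0827
```

```text
t 38.4 pos [ 0.6462 -0.0334  0.0901] w 0.0103 rot_to_go [-0.002  0.004  0.   ] F [ 0.9 -0.4 -1.5] j7 1.51
world d [-0.0024  0.0004 -0.0074] tool d [ 0.0074  0.0004 -0.0024] in desired frame [ 0.0074  0.0004 -0.0024]
```

step_arm --pt "0.004 0 -0.0025 -0.002 0.004 0 1" --pt "0.003 0 0 0 0 0 1" --pt "0.0015 0 0 0 0 0 1" --pt "0.001 0 0 0 0 0 1"

```text
clock: 38.9
tool_pos: [0.6442, -0.0333, 0.0828]
tool_rot: [-0.0, 0.707, -0.0, 0.708]
force: [-2.6, -0.0, 4.1]
gripper_width: 0.0106
```

step_arm --pt "0.001 0 0 0 0 0 1" --pt "0.001 0 0 0 0 0 1"

```text
clock: 39.15
tool_pos: [0.6442, -0.0333, 0.0828]
tool_rot: [-0.0, 0.707, -0.0, 0.708]
force: [-2.0, -0.6, 5.4]
gripper_width: 0.0106
```

step_arm --pt "0 0 0 0 0 0 0.9" --pt "0 0 0 0 0 0 0.35" --pt "0 0 0 0 0 0 0.35" --pt "0 0 0 0 0 0 0.35" --pt "-0.01 0 0 0 0 0 0.35" --pt "-0.03 0 0 0 0 0 0.35" --pt "-0.04 0 0 0 0 0 0.35" --pt "-0.04 0 0 0 0 0 0.35"

```text
clock: 40.15
tool_pos: [0.6427, -0.0329, 0.2042]
tool_rot: [-0.0, 0.708, 0.0, 0.706]
force: [0.5, 0.2, 0.5]
gripper_width: 0.0553
```

```bash
python3 go.py .5803 .2817 .2; python3 -c "
from tilt import *
s=snap('side','s8');c=snap('scene','c8')
for f in ['s8','c8']:
  tilt(f,(.6424,-.0334),.0065,.05,.117,2); tilt(f,(.581,.2819),.007,.07,.113,2)"
```

```text
t 40.15 pos [ 0.6427 -0.0329  0.2042] w 0.0553 rot_to_go [ 0.001 -0.003  0.   ] F [0.5 0.2 0.5] j7 1.52
world d [-0.0624  0.3146 -0.0042] tool d [ 0.0043  0.3147 -0.0621] in desired frame [ 0.0042  0.3146 -0.0624]
s8 0.05 [ 0.643  -0.0341] 126
s8 0.084 [ 0.6429 -0.0342] 144
s8 0.07 [0.5799 0.282 ] 117
s8 0.092 [0.5799 0.2819] 137
c8 0.05 [ 0.6431 -0.0341] 119
c8 0.084 [ 0.643  -0.0342] 131
c8 0.07 [0.5803 0.2813] 81
c8 0.092 [0.5799 0.2814] 86
```

Leveller is back within 1 mm. Now the coil.

step_arm --pt "0 0.03 -0.006 0 0 0 0.35" --pt "0 0.045 -0.009 0 0 0 0.35" --pt "0 0.045 -0.009 0 0 0 0.35" --pt "0 0.045 -0.009 0 0 0 0.35" --pt "0 0.045 -0.009 0 0 0 0.35" --pt "0 0.045 -0.009 0 0 0 0.35" --pt "0 0.035 -0.007 0 0 0 0.35" --pt "0 0.015 -0.003 0 0 0 0.35" --pt "0 0 0 0 0 0 0.35"

```text
clock: 41.38
tool_pos: [0.5848, 0.2779, 0.2088]
tool_rot: [0.001, 0.703, -0.002, 0.711]
force: [-0.5, -0.7, -0.4]
gripper_width: 0.0554
```

```bash
python3 go.py .5801 .2817 .15
```

```text
t 41.38 pos [0.5848 0.2779 0.2088] w 0.0554 rot_to_go [-0.004  0.011  0.002] F [-0.5 -0.7 -0.4] j7 1.01
world d [-0.0047  0.0038 -0.0588] tool d [ 0.0587  0.0039 -0.0053] in desired frame [ 0.0588  0.0038 -0.0047]
```

step_arm --pt "0.015 0.004 -0.005 -0.004 0.011 0.002 0.35" --pt "0.025 0 0 0 0 0 0.35" --pt "0.015 0 0 0 0 0 0.35" --pt "0 0 0 0 0 0 0.35"

```text
clock: 41.88
tool_pos: [0.5812, 0.2737, 0.1499]
tool_rot: [0.002, 0.708, -0.005, 0.706]
force: [0.5, -0.3, -0.3]
gripper_width: 0.0555
```

```bash
python3 go.py .5801 .2817 .076
```

```text
t 41.88 pos [0.5812 0.2737 0.1499] w 0.0555 rot_to_go [-0.01  -0.003  0.005] F [ 0.5 -0.3 -0.3] j7 1.0
world d [-0.0011  0.008  -0.0739] tool d [ 0.0738  0.0084 -0.0009] in desired frame [ 0.0739  0.008  -0.0011]
```

step_arm --pt "0.01 0.008 -0.001 -0.01 -0.003 0.005 0.35" --pt "0.025 0 0 0 0 0 0.35" --pt "0.022 0 0 0 0 0 0.35" --pt "0.01 0 0 0 0 0 0.35" --pt "0 0 0 0 0 0 0.35"

```text
clock: 42.5
tool_pos: [0.5825, 0.2842, 0.0824]
tool_rot: [0.001, 0.705, 0.002, 0.709]
force: [-0.2, 0.0, 0.8]
gripper_width: 0.056
```

```bash
python3 go.py .5801 .2817 .076
```

```text
t 42.5 pos [0.5825 0.2842 0.0824] w 0.056 rot_to_go [ 0.001  0.006 -0.004] F [-0.2  0.   0.8] j7 1.0
world d [-0.0024 -0.0025 -0.0064] tool d [ 0.0064 -0.0025 -0.0025] in desired frame [ 0.0064 -0.0025 -0.0024]
```

step_arm --pt "0.006 -0.0025 -0.0025 0 0.006 -0.004 0.35" --pt "0 0 0 0 0 0 0.35" --pt "0 0 0 0 0 0 1" --pt "0 0 0 0 0 0 1" --pt "0 0 0 0 0 0 1" --pt "0 0 0 0 0 0 1" --pt "0 0 0 0 0 0 1"

```text
clock: 43.38
tool_pos: [0.5816, 0.2824, 0.0786]
tool_rot: [0.0, 0.706, 0.001, 0.708]
force: [0.3, 0.9, -0.6]
gripper_width: 0.0128
```

```bash
python3 go.py .5801 .2817 .076
```

```text
t 43.38 pos [0.5816 0.2824 0.0786] w 0.0128 rot_to_go [ 0.001  0.003 -0.002] F [ 0.3  0.9 -0.6] j7 1.0
world d [-0.0015 -0.0007 -0.0026] tool d [ 0.0026 -0.0007 -0.0015] in desired frame [ 0.0026 -0.0007 -0.0015]
```

step_arm --pt "-0.01 0 0 0 0.002 0 1" --pt "-0.03 0 0 0 0 0 1" --pt "-0.035 0 0 0 0 0 1" --pt "-0.035 0 0 0 0 0 1" --pt "-0.02 -0.015 0 0 0 0 1" --pt "-0.01 -0.03 -0.001 0 0 0 1" --pt "0 -0.045 -0.002 0 0 0 1" --pt "0 -0.045 -0.002 0 0 0 1" --pt "0 -0.045 -0.002 0 0 0 1" --pt "0 -0.04 -0.002 0 0 0 1"

```text
clock: 44.62
tool_pos: [0.5675, 0.0526, 0.2221]
tool_rot: [-0.003, 0.71, 0.001, 0.704]
force: [-0.0, -0.6, -2.9]
gripper_width: 0.0127
```

step_arm --pt "0 -0.02 -0.001 0 0 0 1" --pt "0 -0.01 0 0 0 0 1" --pt "0 0 0 0 0 0 1"

```text
clock: 45.0
tool_pos: [0.5631, 0.0131, 0.2213]
tool_rot: [-0.0, 0.712, -0.004, 0.703]
force: [0.4, -0.7, -3.2]
gripper_width: 0.0129
```

```bash
python3 go.py .572 .0272 .12
```

```text
t 45.0 pos [0.5631 0.0131 0.2213] w 0.0129 rot_to_go [-0.005 -0.013  0.006] F [ 0.4 -0.7 -3.2] j7 1.43
world d [ 0.0089  0.0141 -0.1013] tool d [0.1011 0.0147 0.0101] in desired frame [0.1013 0.0141 0.0089]
```

step_arm --pt "0.015 0.014 0.009 -0.005 -0.013 0.006 1" --pt "0.03 0 0 0 0 0 1" --pt "0.03 0 0 0 0 0 1" --pt "0.02 0 0 0 0 0 1" --pt "0.005 0 0 0 0 0 1" --pt "0 0 0 0 0 0 1"

```text
clock: 45.75
tool_pos: [0.5742, 0.0372, 0.1195]
tool_rot: [-0.002, 0.706, 0.006, 0.708]
force: [-0.3, -0.1, -3.3]
gripper_width: 0.0123
```

```bash
python3 go.py .572 .0272 .0846
```

```text
t 45.75 pos [0.5742 0.0372 0.1195] w 0.0123 rot_to_go [ 0.012  0.004 -0.006] F [-0.3 -0.1 -3.3] j7 1.41
world d [-0.0022 -0.01   -0.0349] tool d [ 0.0348 -0.0102 -0.0024] in desired frame [ 0.0349 -0.01   -0.0022]
```

step_arm --pt "0.005 -0.01 -0.0025 0.012 0.004 -0.006 1" --pt "0.012 0 0 0 0 0 1" --pt "0.01 0 0 0 0 0 1" --pt "0 0 0 0 0 0 1"

```text
clock: 46.25
tool_pos: [0.5732, 0.0266, 0.0926]
tool_rot: [0.0, 0.706, -0.001, 0.708]
force: [0.3, -0.4, -1.4]
gripper_width: 0.0127
```

```bash
python3 go.py .572 .0272 .0846
```

```text
t 46.25 pos [0.5732 0.0266 0.0926] w 0.0127 rot_to_go [-0.001  0.003  0.   ] F [ 0.3 -0.4 -1.4] j7 1.4
world d [-0.0012  0.0006 -0.008 ] tool d [ 0.008   0.0006 -0.0012] in desired frame [ 0.008   0.0006 -0.0012]
```

step_arm --pt "0.0045 0.0005 -0.001 -0.001 0.003 0 1" --pt "0.003 0 0 0 0 0 1" --pt "0.0015 0 0 0 0 0 1" --pt "0.001 0 0 0 0 0 1"

```text
clock: 46.75
tool_pos: [0.5729, 0.0273, 0.0846]
tool_rot: [0.0, 0.707, -0.0, 0.707]
force: [-1.9, -0.7, 5.1]
gripper_width: 0.0126
```

step_arm --pt "0.001 0 0 0 0 0 1" --pt "0.001 0 0 0 0 0 1"

```text
clock: 47.0
tool_pos: [0.5729, 0.0273, 0.0846]
tool_rot: [0.0, 0.707, -0.0, 0.707]
force: [-2.2, -0.8, 6.7]
gripper_width: 0.0127
```

step_arm --pt "0 0 0 0 0 0 0.9" --pt "0 0 0 0 0 0 0.35" --pt "0 0 0 0 0 0 0.35" --pt "0 0 0 0 0 0 0.35" --pt "-0.01 0 0 0 0 0 0.35" --pt "-0.03 0 0 0 0 0 0.35" --pt "-0.04 0 0 0 0 0 0.35" --pt "-0.04 0 0 0 0 0 0.35"

```text
clock: 48.0
tool_pos: [0.572, 0.0275, 0.2069]
tool_rot: [-0.0, 0.708, -0.0, 0.706]
force: [0.8, -0.5, 0.3]
gripper_width: 0.0555
```

```bash
python3 go.py .6721 .2823 .2; python3 -c "
from tilt import *
s=snap('side','s9');c=snap('scene','c9')
for f in ['s9','c9']:
  tilt(f,(.5704,.0267),.007,.075,.117,2); tilt(f,(.672,.2819),.013,.04,.11,2)"
```

```text
t 48.0 pos [0.572  0.0275 0.2069] w 0.0555 rot_to_go [ 0.    -0.002  0.   ] F [ 0.8 -0.5  0.3] j7 1.42
world d [ 0.1001  0.2548 -0.0069] tool d [0.0066 0.2548 0.1001] in desired frame [0.0069 0.2548 0.1001]
s9 0.075 [0.5712 0.0267] 99
s9 0.096 [0.5712 0.0267] 102
s9 0.04 [0.6719 0.2823] 367
s9 0.075 [0.6722 0.2824] 437
c9 0.075 [0.5718 0.0265] 73
c9 0.096 [0.5716 0.0263] 84
c9 0.04 [0.6724 0.2821] 243
c9 0.075 [0.6722 0.2823] 261
```

Coil is back. Now the housing.

step_arm --pt "0 0.025 0.01 0 0 0 0.35" --pt "0 0.04 0.016 0 0 0 0.35" --pt "0 0.045 0.018 0 0 0 0.35" --pt "0 0.045 0.018 0 0 0 0.35" --pt "0 0.045 0.018 0 0 0 0.35" --pt "0 0.03 0.012 0 0 0 0.35" --pt "0 0.015 0.006 0 0 0 0.35" --pt "0 0 0 0 0 0 0.35"

```text
clock: 49.1
tool_pos: [0.6746, 0.276, 0.2096]
tool_rot: [0.001, 0.705, -0.003, 0.709]
force: [0.6, -0.8, 0.0]
gripper_width: 0.0557
```

```bash
python3 go.py .6721 .2823 .15
```

```text
t 49.1 pos [0.6746 0.276  0.2096] w 0.0557 rot_to_go [-0.005  0.005  0.003] F [ 0.6 -0.8  0. ] j7 1.08
world d [-0.0025  0.0063 -0.0596] tool d [ 0.0595  0.0065 -0.0028] in desired frame [ 0.0596  0.0063 -0.0025]
```

step_arm --pt "0.015 0.0065 -0.003 -0.005 0.005 0.003 0.35" --pt "0.025 0 0 0 0 0 0.35" --pt "0.015 0 0 0 0 0 0.35" --pt "0 0 0 0 0 0 0.35"

```text
clock: 49.6
tool_pos: [0.6697, 0.2754, 0.1507]
tool_rot: [0.001, 0.709, -0.004, 0.705]
force: [-0.1, -0.5, 0.6]
gripper_width: 0.0557
```

```bash
python3 go.py .6721 .2823 .073
```

```text
t 49.6 pos [0.6697 0.2754 0.1507] w 0.0557 rot_to_go [-0.007 -0.005  0.004] F [-0.1 -0.5  0.6] j7 1.08
world d [ 0.0024  0.0069 -0.0777] tool d [0.0777 0.0072 0.0027] in desired frame [0.0777 0.0069 0.0024]
```

step_arm --pt "0.005 0.007 0.0025 -0.007 -0.005 0.004 0.15" --pt "0.008 0 0 0 0 0 0.15" --pt "0.02 0 0 0 0 0 0.15" --pt "0.02 0 0 0 0 0 0.15" --pt "0.012 0 0 0 0 0 0.15" --pt "0 0 0 0 0 0 0.15"

```text
clock: 50.35
tool_pos: [0.6729, 0.2826, 0.0817]
tool_rot: [-0.0, 0.707, 0.0, 0.708]
force: [0.5, 0.3, -0.0]
gripper_width: 0.0727
```

```bash
python3 go.py .6721 .2823 .073
```

```text
t 50.35 pos [0.6729 0.2826 0.0817] w 0.0727 rot_to_go [ 0.     0.001 -0.   ] F [ 0.5  0.3 -0. ] j7 1.07
world d [-0.0008 -0.0003 -0.0087] tool d [ 0.0087 -0.0003 -0.0009] in desired frame [ 0.0087 -0.0003 -0.0008]
```

step_arm --pt "0.0085 0 -0.001 0 0.001 0 0.15" --pt "0 0 0 0 0 0 0.15" --pt "0 0 0 0 0 0 1" --pt "0 0 0 0 0 0 1" --pt "0 0 0 0 0 0 1" --pt "0 0 0 0 0 0 1" --pt "0 0 0 0 0 0 1"

```text
clock: 51.22
tool_pos: [0.6732, 0.2828, 0.0744]
tool_rot: [0.001, 0.706, 0.0, 0.708]
force: [0.1, -0.7, -0.3]
gripper_width: 0.0249
```

```bash
python3 go.py .6721 .2823 .073
```

```text
t 51.23 pos [0.6732 0.2828 0.0744] w 0.0249 rot_to_go [-0.     0.004 -0.001] F [ 0.1 -0.7 -0.3] j7 1.07
world d [-0.0011 -0.0005 -0.0014] tool d [ 0.0014 -0.0005 -0.0012] in desired frame [ 0.0014 -0.0005 -0.0011]
```

step_arm --pt "-0.01 0 0 0 0.002 0 1" --pt "-0.03 0 0 0 0.002 0 1" --pt "-0.035 0 0 0 0 0 1" --pt "-0.035 0 0 0 0 0 1" --pt "-0.025 -0.015 -0.001 0 0 0 1" --pt "-0.01 -0.03 -0.001 0 0 0 1" --pt "0 -0.045 -0.001 0 0 0 1" --pt "0 -0.045 -0.001 0 0 0 1" --pt "0 -0.035 -0.001 0 0 0 1" --pt "0 -0.02 0 0 0 0 1"

```text
clock: 52.48
tool_pos: [0.6649, 0.091, 0.2254]
tool_rot: [-0.002, 0.709, 0.003, 0.705]
force: [-0.3, 0.2, -3.1]
gripper_width: 0.0251
```

step_arm --pt "0 -0.01 0 0 0 0 1" --pt "0 0 0 0 0 0 1"

```text
clock: 52.72
tool_pos: [0.665, 0.08, 0.2256]
tool_rot: [-0.001, 0.709, 0.003, 0.705]
force: [0.0, 0.5, -2.7]
gripper_width: 0.0246
```

```bash
python3 go.py .6562 .0712 .12
```

```text
t 52.73 pos [0.665  0.08   0.2256] w 0.0246 rot_to_go [ 0.006 -0.006 -0.002] F [ 0.   0.5 -2.7] j7 1.37
world d [-0.0088 -0.0088 -0.1056] tool d [ 0.1056 -0.009  -0.0082] in desired frame [ 0.1056 -0.0088 -0.0088]
```

step_arm --pt "0.015 -0.009 -0.0085 0.006 -0.006 -0.002 1" --pt "0.03 0 0 0 0 0 1" --pt "0.03 0 0 0 0 0 1" --pt "0.02 0 0 0 0 0 1" --pt "0.005 0 0 0 0 0 1" --pt "0 0 0 0 0 0 1"

```text
clock: 53.48
tool_pos: [0.6586, 0.0874, 0.1244]
tool_rot: [-0.002, 0.705, 0.01, 0.709]
force: [-0.3, 0.5, -2.2]
gripper_width: 0.0249
```

```bash
python3 go.py .6562 .0712 .0804
```

```text
t 53.48 pos [0.6586 0.0874 0.1244] w 0.0249 rot_to_go [ 0.016  0.005 -0.011] F [-0.3  0.5 -2.2] j7 1.36
world d [-0.0024 -0.0162 -0.044 ] tool d [ 0.0438 -0.0167 -0.0028] in desired frame [ 0.044  -0.0162 -0.0024]
```

step_arm --pt "0.005 -0.016 -0.0025 0.016 0.005 -0.011 1" --pt "0.012 0 0 0 0 0 1" --pt "0.012 0 0 0 0 0 1" --pt "0.005 0 0 0 0 0 1" --pt "0 0 0 0 0 0 1"

```text
clock: 54.1
tool_pos: [0.6579, 0.0706, 0.09]
tool_rot: [0.0, 0.706, -0.0, 0.708]
force: [-0.3, -0.1, -2.4]
gripper_width: 0.0251
```

```bash
python3 go.py .6562 .0712 .0804
```

```text
t 54.1 pos [0.6579 0.0706 0.09  ] w 0.0251 rot_to_go [-0.001  0.003 -0.   ] F [-0.3 -0.1 -2.4] j7 1.35
world d [-0.0017  0.0006 -0.0096] tool d [ 0.0096  0.0006 -0.0017] in desired frame [ 0.0096  0.0006 -0.0017]
```

step_arm --pt "0.006 0.0005 -0.0015 -0.001 0.003 0 1" --pt "0.003 0 0 0 0 0 1" --pt "0.0015 0 0 0 0 0 1" --pt "0.001 0 0 0 0 0 1"

```text
clock: 54.6
tool_pos: [0.6572, 0.0715, 0.0803]
tool_rot: [0.0, 0.707, 0.0, 0.708]
force: [-2.6, 0.2, 5.0]
gripper_width: 0.0252
```

step_arm --pt "0.001 0 0 0 0 0 1" --pt "0.001 0 0 0 0 0 1"

```text
clock: 54.85
tool_pos: [0.6571, 0.0715, 0.0803]
tool_rot: [0.0, 0.707, -0.0, 0.708]
force: [-2.8, -0.2, 5.3]
gripper_width: 0.0249
```

step_arm --pt "0 0 0 0 0 0 0.9" --pt "0 0 0 0 0 0 0.3" --pt "0 0 0 0 0 0 0.3" --pt "0 0 0 0 0 0 0.3" --pt "-0.01 0 0 0 0 0 0.3" --pt "-0.03 0 0 0 0 0 0.3" --pt "-0.04 0 0 0 0 0 0.3" --pt "-0.04 0 0 0 0 0 0.3"

```text
clock: 55.85
tool_pos: [0.6563, 0.0715, 0.2019]
tool_rot: [-0.0, 0.708, 0.0, 0.707]
force: [0.1, 0.1, 0.3]
gripper_width: 0.0596
```

step_arm --pt "-0.04 0 0 0 0 0 0.3" --pt "0 0.05 0 0 0 0 0.3" --pt "0 0.05 0 0 0 0 0.3" --pt "0 0.05 0 0 0 0 0.3" --pt "0 0.05 0 0 0 0 0.3" --pt "0 0.03 0 0 0 0 0.3" --pt "0 0 0 0 0 0 0.3" --pt "0 0 0 0 0 0 0.3"

```text
clock: 56.85
tool_pos: [0.6615, 0.3052, 0.2554]
tool_rot: [0.003, 0.701, -0.001, 0.713]
force: [-0.3, 0.1, 1.4]
gripper_width: 0.0595
```

```bash
python3 go.py; python3 -c "
from tilt import *
s=snap('side','s10');c=snap('scene','c10')
for f in ['s10','c10']:
  tilt(f,(.5704,.0267),.007,.075,.117,2); tilt(f,(.655,.071),.013,.045,.117,2)
  tilt(f,(.6424,-.0334),.0065,.05,.117,2); tilt(f,(.554,-.2655),.007,.024,.05,2); tilt(f,(.552,.12),.012,.016,.03,1)"
```

```text
t 56.85 pos [0.6615 0.3052 0.2554] w 0.0595 rot_to_go [-0.006  0.016 -0.003] F [-0.3  0.1  1.4] j7 1.04
s10 0.075 [0.5712 0.0267] 97
s10 0.096 [0.5711 0.0265] 102
s10 0.045 [0.656  0.0708] 311
s10 0.081 [0.6561 0.0707] 334
s10 0.05 [ 0.6429 -0.034 ] 126
s10 0.084 [ 0.643 -0.034] 141
s10 0.024 [ 0.5537 -0.2656] 41
s10 0.037 [ 0.5537 -0.266 ] 46
s10 0.016 [0.5525 0.1201] 140
c10 0.075 [0.5716 0.0264] 78
c10 0.096 [0.572  0.0263] 80
c10 0.045 [0.6563 0.0704] 262
c10 0.081 [0.6563 0.0705] 281
c10 0.05 [ 0.643  -0.0341] 123
c10 0.084 [ 0.6431 -0.0341] 127
c10 0.024 [ 0.5553 -0.2666] 48
c10 0.037 [ 0.5544 -0.2667] 56
c10 0.016 [0.5552 0.1167] 20
```

View pics/s10.png

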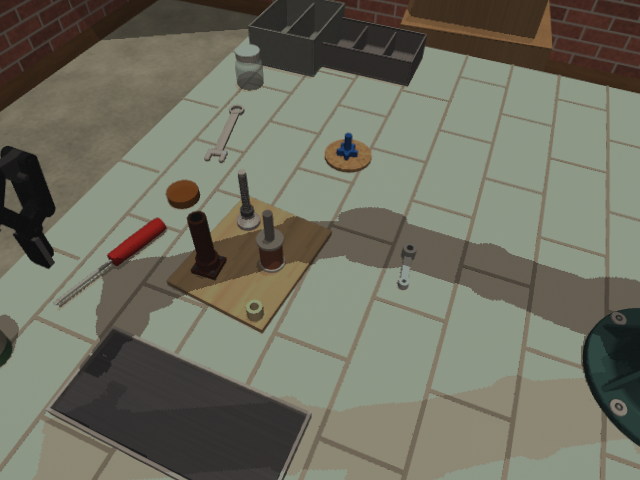

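View pics/c10.png

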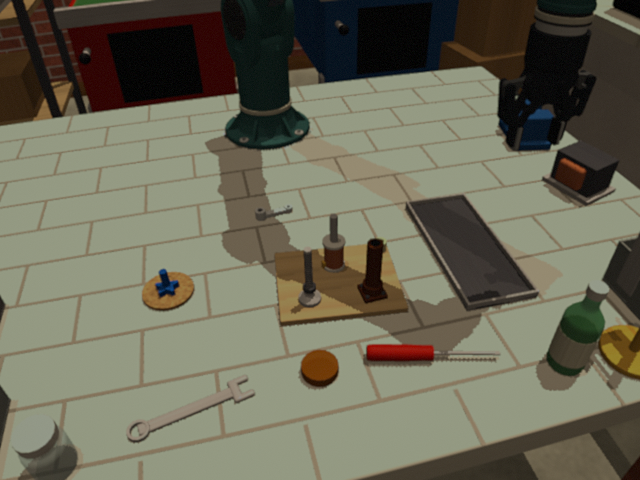

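The three tall parts stand in their old spots: leveller at (308,275), coil at (334,245) and housing at (374,270) in the scene view. The star is on the cork pad (167,287), and the bushing and crank haven't moved. The gripper is clear of everything.

```bash
python3 -c "
from rig import manip
print(manip.finish_job())"
```

```text
the job is handed in; nothing more can be done
None
```

The job is done and handed in at about 57 s of the 118 s allowed; no verdict was reported. I stood the housing, coil and leveller in the tray and put the star, star side down, on the cork pad. Then I stood each tall part back on the board.

- **Tall parts:** both cameras put each one within about 1.5 mm of where it started, upright. The coil is about 1.2 mm off and the leveller and housing about 1 mm each.
- **Star:** upright and within about 2 mm of the pad's centre.
- **Bystanders:** the side camera's fit for the bushing is unchanged, while the scene camera saw too little of it for an accurate fit. The crank I checked only by eye in both pictures, where it looks unmoved.
- **Gripper:** it was clear of everything at hand-in. The highest force reading I saw was about 14 N, while setting a part down.
- **Disagreements:** the two cameras differ by 1–1.5 mm on the pad's and the star's x. One fit of the star while it was still in the gripper was about 5 mm off because a finger hid it; the checks after release did not repeat it.

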